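# Empty a screw-top specimen canister into the tray and close it again

## Robot

A 6-joint arm with a two-finger parallel gripper is mounted at the origin on the work surface. World frame = base frame: x ahead of the robot, y to its left, z up, the work surface at z = 0. Lengths are in m, angles in rad, forces in N, time in s.
With the tool pointing down it reaches from about 0.35 to 0.85 m from the base axis. Payload 8.1 kg.
Tool frame: the origin (TCP) lies on the centre line of the jaws, within the pads' length; the fingertips stand 19 mm ahead of it and the grasp point (between the pads) is the TCP (robot.tips_ahead is the distance from the TCP to the fingertips, in m); y points along the fingers, z is the direction in which the jaws open and shut, and the axes are right-handed (so a half turn about y gives the same grasp; the last joint's range is limited). The gripper opens to 93 mm and grips with 3 to 60 N. Pads are 15 mm wide; open, the fingers measure 128 mm over their backs; the gripper's body (75 mm by 188 mm) begins 65 mm behind the grasp point.
Start: joints at [1.037, 0.13, 1.488, -0, 1.523, -0.085], TCP at [0.26, 0.541, 0.238] pointing down, gripper open.
Joint ranges: [-2.96, 2.96], [-0.89, 2.26], [0.02, 2.5], [-1.34, 4.48], [0, 2.73], [-2.66, 2.66]. Speed limits (rad/s): [2.39, 2.39, 2.79, 3.14, 3.14, 3.14].

## Interface

Orientations are given as a rotation vector (axis times angle).
In Python, from plant import robot, imaging, models gives the robot as it stands.
- The arm moves only by the tool carry_out, never from a script. Its argument "motion" is one flat list of numbers, 7 for each row, row after row: the shift along the tool's x, y, z in m, then the turn, a rotation vector about the tool's x, y, z in degrees, then the opening, from -1 (shut) to 1 (fully open). A call has exactly 5 rows; each row shifts and turns the pose as measured when the row begins, along the tool's axes as they then stand; what a row does not reach is not made up. A row lasts 1/10 s, in which the tool goes at most 50 mm and 8.59 degrees, less where a joint would pass 70% of its speed; a pose out of reach is approached as far as the arm can. A call is refused whole if a number of a shift passes 0.05 or a number of a turn 8.59, either way. A call with a gripper value outside its range is refused whole. The fingers move at their own pace and stop on an object; "squeeze" is the grip in N (left out, the last holds). Time passes only in rows, so rows that do not move let the fingers close, or fill a call up. It gives the time, the measured TCP pose, the force and the opening at its end, in the units of the state.
- robot.read_state(): the state, without advancing time (a new reading comes with each control period).
- imaging.read_camera(name): name is "scene" or "top" or "wrist"; returns the picture (384x512x3 uint8, blue, green, red); there is no depth.
- imaging.camera_model(name): a dict with "K" (3x3 intrinsics, pixels), "position" and "orientation" of the camera in the world. Camera axes: x right, y down, z forward; pixel columns grow to the right and rows downward; lengths in m; the calibration is good to about 2 mm. A picture is of the moment at which its call begins: read the wrist's pose just before it. camera_model takes no time and is no camera call; for the wrist camera it gives the pose at the moment of the call.
- robot.close_job(): hands the job in, once; it reports no verdict.
Trained networks look in the newest picture that a camera, given by its name, has taken for a name from the list of things; names that differ only in an ending like _2 or _b are one class to them, and where a whole thing is asked for, a point or a joint stands for the part that bears it (a point fixed in the world has none). Each returns a list of dicts, best first, with "confidence" (0 to 1); they miss things now and then, are a little off and sometimes report something else, mostly with a low value. They report only what shows in the picture. A call takes as long as a camera call. They do not tell look-alikes from the thing itself.
- models.outline_of(camera, thing): "pixels" (384x512 bool, what is visible of it) and "pixel" ([column, row] in pixels, amid what is visible of it).
The state is a dict: "t": time; "q": joint angles; "dq": joint speeds; "joint_torque": joint torques, N m; "tool_pos": TCP position; "orientation": TCP orientation; "force": force on the tool from outside, world axes, zero at the start; "wrist_torque": the same for the moment, N m; "opening": finger opening in m.
Only numpy, scipy, OpenCV 4.12 (cv2) and the standard library are available. Lean on these libraries where they do the work, as an engineer would, in place of code of your own. Each camera call takes 0.05 s, during which the arm holds its last target.

## Task

Unscrew the cap of the clear specimen canister and put it on the bench, then swing the canister's ball lever over towards the tray so that all three specimen tubes tip out into the tray. Bring the canister back upright and screw its cap down fully home again, leaving the slide box, the bottle and the dish stack alone.

Things in the scene. Friction and masses are not known exactly. Their poses are not given: they have to be found in the camera images.
- stand: White and aluminium tipping stand fixed to the bench, a clear canister hung between its two posts (tops 165 mm above the bench, 10 mm thick, centred 45 mm to either side, along y). Origin on the bench below the canister's axis; z up. The catch tray, part of the stand, is on its -x side, the lever on its -y side.
- tray_floor (a point): Centre of the floor of the open white catch tray, 5 mm above the bench. The tray is 190 mm (x) by 200 mm (y) outside with 4 mm walls, rim 38 mm above the bench; axes as the stand's.
- pivot (a point): Middle of the line about which the canister tips, 150 mm above the stand's origin; the line runs along y; axes as the stand's.
- canister (a joint): Tilt of the canister, rad: 0 upright (stop), grows as the mouth tips towards the tray, stop at 2.4 (137 degrees, mouth down into the tray). A spring always pulls it back upright, with damping: at the lever's ball about 4 N to start, 7 N when fully tipped, a few N more when moved fast. Tubes slide out beyond about 110 degrees.
- mouth (a point): Centre of the canister's round mouth at its rim, 75 mm from the pivot; z out of the mouth, axes as the stand's when upright. Clear canister, 61 mm outside and 54 mm inside diameter, 130 mm long. Neck thread: right-hand, three starts, lead 27 mm a turn, ridges to 72 mm diameter, 2.5 to 26 mm below the rim, each running 225 degrees to an end stop; the cap goes on if centred within 2 mm.
- lever_ball (a point): Centre of the black ball (24 mm diameter) on the steel lever fixed to the canister, 100 mm from the pivot line, 94 mm to the -y side of the canister. Upright: leans 20 degrees away from the tray, ball 244 mm above the bench. Fully tipped: 117 degrees over to the tray side, ball 104 mm up. Push with closed fingers or pinch it.
- cap_grip (a point): Middle of the upright grip bar on top of the loose grey screw cap: bar 64 mm long (x), 15 mm thick (y), 28 mm tall (z up). Fully home this point is 18 mm above mouth. At the start the cap is home with x parallel to the stand's x. Counter-clockwise from above unscrews: it rises 15 mm in about 200 degrees and then lifts off. Mass 0.08 to 0.17 kg.
- cap_edge (a point): Centre of the cap's open lower edge, 44 mm below cap_grip. Cap 84 mm outside, 76 mm inside diameter, 30 mm high. Three lugs 120 degrees apart inside it take the thread: set down 200 to 300 degrees counter-clockwise of the start angle (or that +/- 120, as good) they enter it; on a ridge they need 120 degrees more. Clockwise screws it down until its top meets the rim and turning stiffens, 0 to 30 degrees beyond the start angle.
- tube0_mid (a point): Middle of a closed specimen tube, white with a grey top, 78 mm long, 21 mm largest diameter, about 25 g; z along the tube towards its top. Starts inside the canister.
- tube1_mid (a point): Middle of a closed specimen tube, white with a grey top, 78 mm long, 21 mm largest diameter, about 25 g; z along the tube towards its top. Starts inside the canister.
- tube2_mid (a point): Middle of a closed specimen tube, white with a grey top, 78 mm long, 21 mm largest diameter, about 25 g; z along the tube towards its top. Starts inside the canister.
- slide_box: Bystander: grey slide box, 100 x 160 x 36 mm, origin under its centre.
- reagent_bottle: Bystander: amber bottle, 72 mm diameter, 150 mm tall, origin under its centre.
- dish_stack: Bystander: stack of round dishes, 91 mm diameter, 58 mm tall, origin under its centre.
Things that resemble listed ones, but are neither listed nor needed, are in the scene too. Leave any orange or yellow look-alike of the part that bears cap_grip alone.

How it is judged:
By the outcome, as a careful person would: the job done as asked, in the order asked, and still so for the second after the job is handed in, with the robot touching nothing.
It also fails if it takes over 72 s, if anything falls off the work surface, if the arm or the gripper's body presses on something with over 40 N, if the wrist force passes 120 N, or if a joint passes its speed limit or range.

## Working session

There is one attempt and no reset: what is moved stays moved. The work goes in short steps, Python scripts to look and compute and a tool call to move; the robot and the scene stay as the last step left them, time stands still between calls to the robot, and variables do not carry over. Pictures are saved under pics/ and viewed, and the job is handed in when it is done.

Besides the shell and the picture viewer there is one more tool, called after ">>>" in YAML: its name, and indented under it one key for each argument. carry_out: Moves the arm, as the interface text tells. Its arguments: {"type":"object","properties":{"motion":{"type":"array","items":{"type":"number"}},"squeeze":{"type":"number"}},"required":["motion"]}

```bash
ls; mkdir -p pics; python3 - <<'E'
from plant import robot, imaging, models
import cv2
print(robot.read_state())
for c in ["scene","top"]:
    im=imaging.read_camera(c); cv2.imwrite(f"pics/{c}0.png",im)
    m=imaging.camera_model(c); print(c,m)
E
```

```text
pics
{'t': 0.0, 'q': array([ 1.03663059e+00,  1.31171261e-01,  1.48927690e+00,  3.60252882e-05,
        1.52297926e+00, -8.53881924e-02]), 'dq': array([-9.60885076e-04, -5.89384007e-04, -6.23090705e-05, -8.36195221e-04,
       -4.65436195e-04, -5.39498504e-04]), 'joint_torque': array([ 8.04909741e-04, -5.59826267e+01, -4.91782129e+01,  7.71603291e-02,
        3.47996922e-02, -2.06187765e-04]), 'tool_pos': array([0.26001027, 0.54014845, 0.23658269]), 'orientation': array([-1.54373709,  0.352488  , -0.35154893]), 'force': array([-0.26941696,  0.26108001, -0.15906693]), 'wrist_torque': array([-0.08409849, -0.00324403, -0.00773261]), 'opening': 0.0928905998667214}
scene {'K': array([[436.88130911,   0.        , 249.89060451],
       [  0.        , 436.88130911, 193.43854535],
       [  0.        ,   0.        ,   1.        ]]), 'position': array([ 1.5570244 , -0.52159336,  1.16299828]), 'orientation': array([-2.06865995, -1.16333977,  0.5375561 ])}
top {'K': array([[487.71710021,   0.        , 264.4834006 ],
       [  0.        , 487.71710021, 184.77744525],
       [  0.        ,   0.        ,   1.        ]]), 'position': array([0.46526747, 0.00864386, 1.63913375]), 'orientation': array([-2.14734925,  2.1838672 , -0.11200659])}
```

View pics/scene0.png

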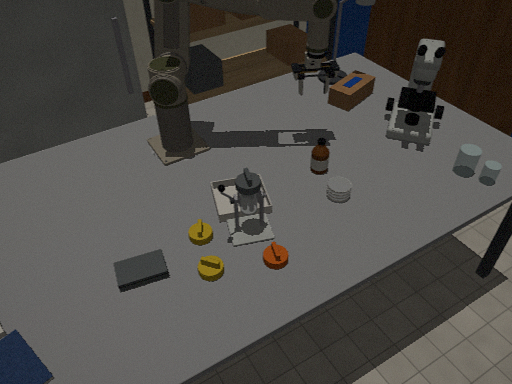

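View pics/top0.png

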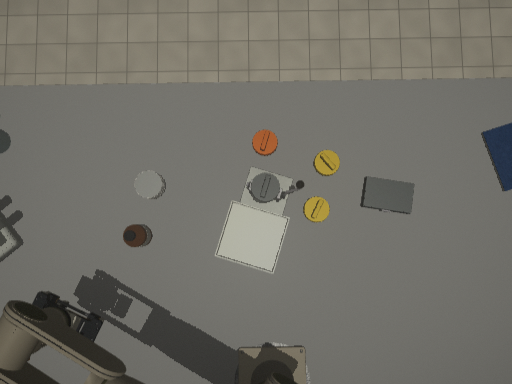

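```bash
python3 - <<'E'
from plant import robot, imaging, models
import cv2,numpy as np
from scipy.spatial.transform import Rotation as R
for c in ["scene","top"]:
    im=imaging.read_camera(c)
    vis=im.copy()
    for n in ["cap_grip","lever_ball","stand","canister"]:
        for d in models.outline_of(c,n)[:3]:
            ys,xs=np.nonzero(d["pixels"])
            print(c,n,round(d["confidence"],2),np.round(d["pixel"],1),xs.min(),xs.max(),ys.min(),ys.max())
print(R.from_rotvec(robot.read_state()['orientation']).as_matrix().round(3))
E
```

```text
scene cap_grip 0.98 [212.6 270.9] 198 223 256 280
scene cap_grip 0.87 [274.9 255.8] 261 287 242 269
scene cap_grip 0.85 [198.9 234.5] 188 211 219 244
scene lever_ball 0.64 [245.3 199.9] 217 265 185 214
scene stand 0.63 [239.9 211.6] 211 273 179 245
scene canister 0.6 [243.4 201.5] 218 258 185 214
top cap_grip 0.9 [325.  165.5] 314 339 150 175
top cap_grip 0.89 [316.  207.6] 304 328 196 221
top cap_grip 0.72 [264.  143.4] 253 277 130 154
top lever_ball 0.49 [257.2 228. ] 215 303 166 272
top stand 0.79 [254.1 228.6] 215 302 167 272
[[ 0.901 -0.     0.434]
 [-0.434 -0.     0.901]
 [-0.    -1.    -0.   ]]
```

```bash
cat > h.py <<'E'
from plant import robot, imaging, models
import cv2,numpy as np
from scipy.spatial.transform import Rotation as R
def proj(c,P,m=None):
    m=m or imaging.camera_model(c)
    Rc=R.from_rotvec(m["orientation"]).as_matrix()
    p=(np.atleast_2d(P)-m["position"])@Rc
    q=p@m["K"].T
    return q[:,:2]/q[:,2:]
def ray(c,px,z,m=None):
    m=m or imaging.camera_model(c)
    Rc=R.from_rotvec(m["orientation"]).as_matrix()
    d=Rc@np.linalg.inv(m["K"])@np.array([px[0],px[1],1.])
    return m["position"]+d*(z-m["position"][2])/d[2]
E
python3 - <<'E'
from h import *
t=cv2.imread("pics/top0.png"); s=cv2.imread("pics/scene0.png")
a=cv2.resize(t[120:290,190:350],None,fx=3.5,fy=3.5,interpolation=cv2.INTER_CUBIC)
b=cv2.resize(s[160:250,190:300],None,fx=6,fy=6,interpolation=cv2.INTER_CUBIC)
cv2.imwrite("pics/topc.png",a);cv2.imwrite("pics/scenec.png",b)
E
```

```text
(no output)
```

View pics/topc.png

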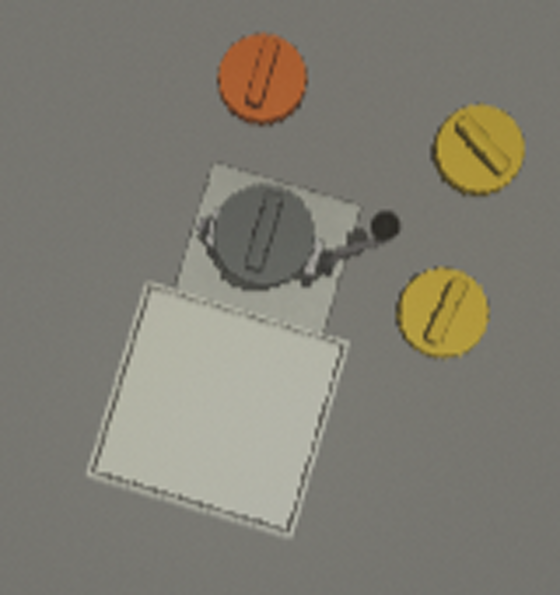

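View pics/scenec.png

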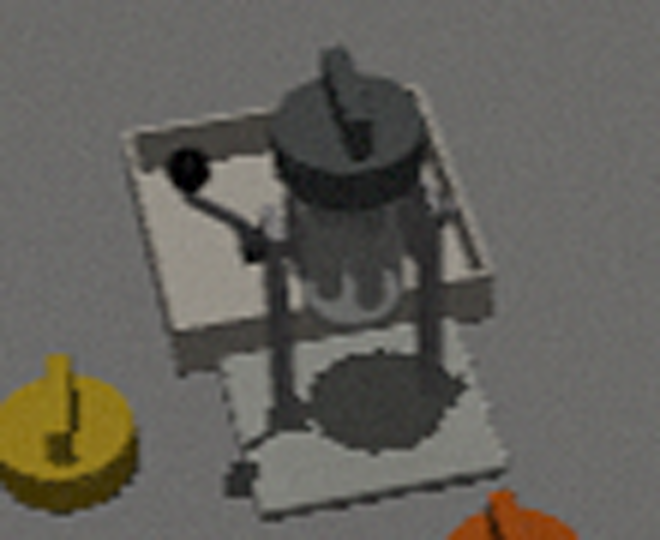

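```bash
python3 - <<'E'
from h import *
from scipy.optimize import least_squares
mt=imaging.camera_model("top"); ms=imaging.camera_model("scene")
T=lambda c:(np.array(c)+.5)/3.5-.5+np.array([190,120])
S=lambda c:(np.array(c)+.5)/6-.5+np.array([190,160])
corn=T([(145,284),(348,341),(291,536),(88,474)])
loc=lambda d:np.array([[d+.095,.1,.038],[d+.095,-.1,.038],[d-.095,-.1,.038],[d-.095,.1,.038]])
def W(p,L):
    c,s=np.cos(p[2]),np.sin(p[2]); M=np.array([[c,-s,0],[s,c,0],[0,0,1]])
    return np.atleast_2d(L)@M.T+[p[0],p[1],0]
def f(p):
    r=[proj("top",W(p,loc(p[3])),mt)-corn,
       proj("top",W(p,[[.0342,-.094,.244],[0,0,.257]]),mt)-[T((386,225)),T((264,231))],
       proj("scene",W(p,[[.0342,-.094,.244]]),ms)-[S((188,170))],
       proj("scene",W(p,loc(p[3])[[1,2]]),ms)-[S((175,337)),S((128,135))]]
    return np.concatenate([x.ravel() for x in r])
r=least_squares(f,[.46,0,-.25,-.13]); p=r.x
print(p,np.degrees(p[2])); print(r.fun.reshape(-1,2).round(2))
np.save("pose.npy",p)
print("ball",W(p,[.0342,-.094,.244]))
# overlay
for cam,m,fn in(("top",mt,"top0"),("scene",ms,"scene0")):
    im=cv2.imread(f"pics/{fn}.png"); k=4
    a=np.linspace(0,2*np.pi,60)
    big=cv2.resize(im,None,fx=k,fy=k,interpolation=cv2.INTER_CUBIC)
    def pl(L,col):
        q=((proj(cam,W(p,L),m)+.5)*k-.5).round().astype(int); cv2.polylines(big,[q.reshape(-1,1,2)],False,col,1)
    l=loc(p[3]); pl(np.vstack([l,l[:1]]),(0,0,255))
    pl(np.c_[.042*np.cos(a),.042*np.sin(a),0*a+.229],(0,255,0))
    b=np.array([[.032,.0075],[-.032,.0075],[-.032,-.0075],[.032,-.0075],[.032,.0075]])
    pl(np.c_[b,0*b[:,:1]+.257],(255,255,0)); 
    c=proj(cam,W(p,[0,0,.15]),m)[0]*k
    x,y=int(c[0]),int(c[1]); cv2.imwrite(f"pics/ov_{cam}.png",big[max(0,y-250):y+350,x-350:x+350])
E
```

```text
[ 0.6099287   0.01096304 -0.30781347 -0.14920676] -17.636412766710606
[[-0.13 -1.22]
 [ 0.17 -0.05]
 [-0.08  0.52]
 [-1.02  0.33]
 [-0.66  0.15]
 [-0.53 -0.03]
 [-0.53  0.92]
 [-0.66 -0.  ]
 [-1.28  0.41]]
ball [[ 0.61404153 -0.08898057  0.244     ]]
```

View pics/ov_top.png

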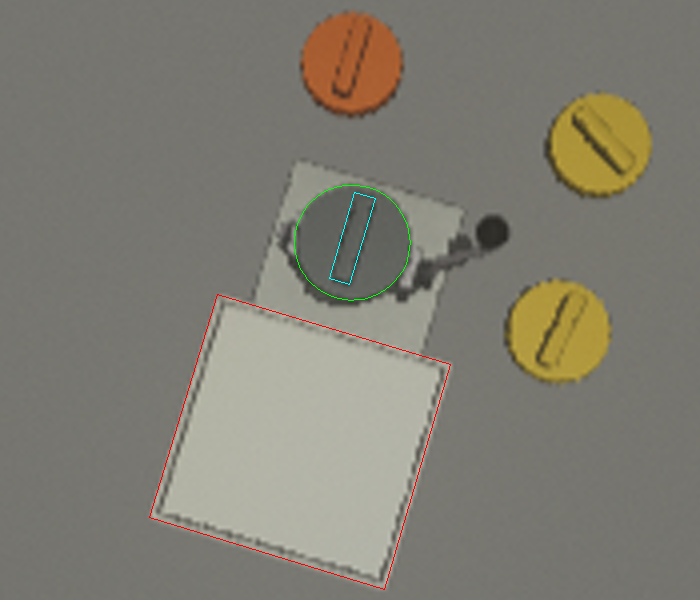

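View pics/ov_scene.png

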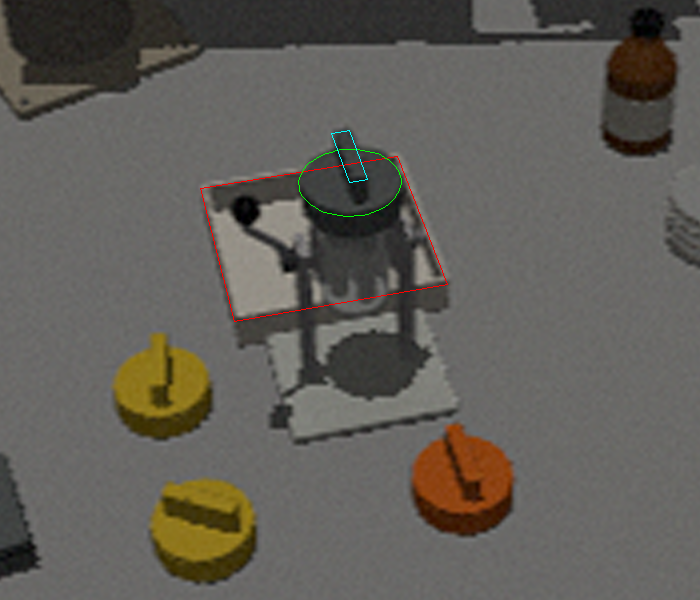

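```bash
cat >> h.py <<'E'
def plan(pos,yaw,s=None,rmax=8.5,vmax=.048,grip=1,start=None,n=None):
    """rows from the measured pose to pos with tool straight down, jaw (tool z) at world yaw deg; continuous yaw"""
    s=s or robot.read_state(); p=np.array(s["tool_pos"]); M=R.from_rotvec(s["orientation"]).as_matrix()
    y0=np.degrees(np.arctan2(M[1,2],M[0,2])) if start is None else start
    # remove tilt in first row
    Rt=lambda y:np.array([[np.sin(np.radians(y)),0,np.cos(np.radians(y))],[-np.cos(np.radians(y)),0,np.sin(np.radians(y))],[0,-1,0]])
    pos=np.array(pos,float); dy=yaw-y0
    N=n or int(max(np.ceil(abs(dy)/rmax),np.ceil(np.linalg.norm(pos-p)/vmax),1))
    N5=-(-N//5)*5; out=[]
    for i in range(N5):
        if i<N:
            f=(i+1)/N; pt=p+(pos-p)/(N-i); yt=y0+dy*f; Mt=Rt(yt)
            d=M.T@(pt-p); rv=np.degrees(R.from_matrix(M.T@Mt).as_rotvec())
            out+=[*[round(float(v),4) for v in d],*[round(float(v),1) for v in rv],grip]; p=pt; M=Mt
        else: out+=[0,0,0,0,0,0,grip]
    for k in range(0,len(out),35): print([v if v else 0 for v in out[k:k+35]])
def st():
    s=robot.read_state(); M=R.from_rotvec(s["orientation"]).as_matrix()
    print("t %.2f"%s["t"],"pos",s["tool_pos"].round(4),"zyaw %.1f"%np.degrees(np.arctan2(M[1,2],M[0,2])),"down",M[:,1].round(3),"F",s["force"].round(1),"T",s["wrist_torque"].round(2),"op %.4f"%s["opening"],"q",s["q"].round(2))
    return s
E
python3 - <<'E'
from h import *
plan([.61,.011,.36],-107.6)
print(imaging.camera_model("wrist"))
E
```

```text
[0.0259, -0.0058, -0.0155, 0, 8.2, 0, 1, 0.0279, -0.0058, -0.0116, 0, 8.2, 0, 1, 0.0293, -0.0058, -0.0076, 0, 8.2, 0, 1, 0.03, -0.0058, -0.0033, 0, 8.2, 0, 1, 0.0302, -0.0058, 0.001, 0, 8.2, 0, 1]
[0.0298, -0.0058, 0.0053, 0, 8.2, 0, 1, 0.0287, -0.0058, 0.0095, 0, 8.2, 0, 1, 0.0271, -0.0058, 0.0135, 0, 8.2, 0, 1, 0.0249, -0.0058, 0.0172, 0, 8.2, 0, 1, 0.0222, -0.0058, 0.0205, 0, 8.2, 0, 1]
[0.019, -0.0058, 0.0235, 0, 8.2, 0, 1, 0.0155, -0.0058, 0.026, 0, 8.2, 0, 1, 0.0116, -0.0058, 0.0279, 0, 8.2, 0, 1, 0.0075, -0.0058, 0.0293, 0, 8.2, 0, 1, 0.0033, -0.0058, 0.03, 0, 8.2, 0, 1]
[-0.001, -0.0058, 0.0302, 0, 8.2, 0, 1, -0.0053, -0.0058, 0.0298, 0, 8.2, 0, 1, -0.0095, -0.0058, 0.0287, 0, 8.2, 0, 1, -0.0135, -0.0058, 0.027, 0, 8.2, 0, 1, -0.0172, -0.0058, 0.0249, 0, 8.2, 0, 1]
[-0.0206, -0.0058, 0.0222, 0, 8.2, 0, 1, 0, 0, 0, 0, 0, 0, 1, 0, 0, 0, 0, 0, 0, 1, 0, 0, 0, 0, 0, 0, 1, 0, 0, 0, 0, 0, 0, 1]
{'K': array([[305.21858534,   0.        , 255.07930562],
       [  0.        , 305.21858534, 191.87555499],
       [  0.        ,   0.        ,   1.        ]]), 'position': array([0.18474844, 0.57628156, 0.38384941]), 'orientation': array([2.43702015, 1.53055924, 0.23246672])}
```

Candidates for the cap (top picture): grey cap on the canister (264,186), orange (264,142), yellow (326,162), yellow (317,209). I choose the grey one on the canister; both crops show it. Now approaching.

>>> carry_out:
  motion: [0.026,-0.006,-0.015,0,8.2,0,1,0.028,-0.006,-0.012,0,8.2,0,1,0.029,-0.006,-0.008,0,8.2,0,1,0.03,-0.006,-0.003,0,8.2,0,1,0.03,-0.006,0.001,0,8.2,0,1]
  squeeze: 60

```text
t: 1.1
tool_pos: [0.3421, 0.4125, 0.267]
orientation: [-1.37, 0.92, -0.918]
force: [0.1, -0.1, -0.6]
opening: 0.0929
```

>>> carry_out:
  motion: [0.03,-0.006,0.005,0,8.2,0,1,0.029,-0.006,0.01,0,8.2,0,1,0.027,-0.006,0.014,0,8.2,0,1,0.025,-0.006,0.017,0,8.2,0,1,0.022,-0.006,0.021,0,8.2,0,1]

```text
t: 1.6
tool_pos: [0.4251, 0.2779, 0.2991]
orientation: [-1.018, 1.468, -1.467]
force: [0.9, 0.2, 0.2]
opening: 0.093
```

```bash
python3 - <<'E'
from h import *
st();plan([.61,.011,.36],-107.6)
E
```

```text
t 1.60 pos [0.4251 0.2779 0.2991] zyaw -20.5 down [ 0.  0. -1.] F [0.9 0.2 0.2] T [-0.03  0.12 -0.01] op 0.0930 q [ 0.48 -0.14  1.65  0.    1.63  0.84]
[0.0168, -0.0055, 0.0242, 0, 7.9, 0, 1, 0.0133, -0.0055, 0.0263, 0, 7.9, 0, 1, 0.0096, -0.0055, 0.0279, 0, 7.9, 0, 1, 0.0057, -0.0055, 0.029, 0, 7.9, 0, 1, 0.0016, -0.0055, 0.0295, 0, 7.9, 0, 1]
[-0.0025, -0.0055, 0.0294, 0, 7.9, 0, 1, -0.0065, -0.0055, 0.0288, 0, 7.9, 0, 1, -0.0104, -0.0055, 0.0276, 0, 7.9, 0, 1, -0.0141, -0.0055, 0.0259, 0, 7.9, 0, 1, -0.0175, -0.0055, 0.0237, 0, 7.9, 0, 1]
[-0.0206, -0.0055, 0.0211, 0, 7.9, 0, 1, 0, 0, 0, 0, 0, 0, 1, 0, 0, 0, 0, 0, 0, 1, 0, 0, 0, 0, 0, 0, 1, 0, 0, 0, 0, 0, 0, 1]
```

>>> carry_out:
  motion: [0.017,-0.006,0.024,0,7.9,0,1,0.013,-0.006,0.026,0,7.9,0,1,0.01,-0.006,0.028,0,7.9,0,1,0.006,-0.006,0.029,0,7.9,0,1,0.002,-0.006,0.03,0,7.9,0,1]

```text
t: 2.1
tool_pos: [0.5098, 0.1489, 0.3315]
orientation: [-0.488, 1.945, -1.943]
force: [-0.7, -0.2, 0.6]
opening: 0.0929
```

>>> carry_out:
  motion: [-0.003,-0.006,0.029,0,7.9,0,1,-0.007,-0.006,0.029,0,7.9,0,1,-0.01,-0.006,0.028,0,7.9,0,1,-0.014,-0.006,0.026,0,7.9,0,1,-0.018,-0.006,0.024,0,7.9,0,1]

```text
t: 2.6
tool_pos: [0.5925, 0.0182, 0.3636]
orientation: [-0.242, -2.106, 2.102]
force: [0.6, 0.1, 0.4]
opening: 0.0934
```

```bash
python3 - <<'E'
from h import *
st();plan([.61,.011,.36],-107.6)
im=imaging.read_camera("wrist"); cv2.imwrite("pics/w1.png",im)
m=imaging.camera_model("wrist"); np.save("w1.npy",m,allow_pickle=True); print(m["position"])
p=np.load("pose.npy"); c,s=np.cos(p[2]),np.sin(p[2])
W=lambda L:np.array(L)@np.array([[c,-s,0],[s,c,0],[0,0,1]]).T+[p[0],p[1],0]
print(proj("wrist",W([[0,0,.257],[.032,0,.257],[-.032,0,.257],[.0342,-.094,.244]]),m))
E
```

```text
t 2.60 pos [0.5925 0.0182 0.3636] zyaw -102.9 down [ 0.004  0.002 -1.   ] F [0.6 0.1 0.4] T [0.04 0.21 0.04] op 0.0934 q [-0.06  0.09  1.3   0.    1.74  1.74]
[-0.0187, 0.0036, 0.0032, 0.1, 4.7, -0.2, 1, 0, 0, 0, 0, 0, 0, 1, 0, 0, 0, 0, 0, 0, 1, 0, 0, 0, 0, 0, 0, 1, 0, 0, 0, 0, 0, 0, 1]
[ 0.67364607 -0.00567983  0.51074855]
[[253.98894287 178.80583833]
 [256.65359279 141.43446799]
 [251.50768524 213.60515553]
 [364.2726119  144.49163678]]
```

View pics/w1.png

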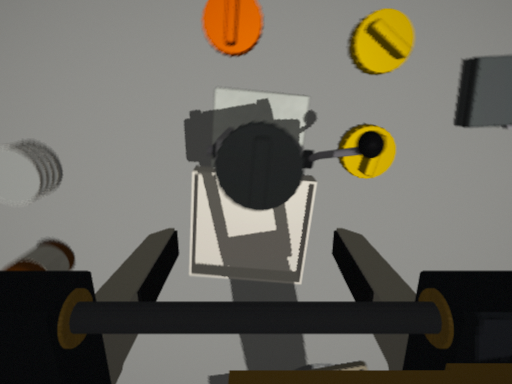

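>>> carry_out:
  motion: [-0.019,0.004,0.003,0,4.7,0,1,0,0,0,0,0,0,1,0,0,0,0,0,0,1,0,0,0,0,0,0,1,0,0,0,0,0,0,1]

```text
t: 3.15
tool_pos: [0.6123, 0.0055, 0.3605]
orientation: [-0.337, -2.051, 2.05]
force: [-0.5, 1.2, -0.7]
opening: 0.0928
```

```bash
python3 - <<'E'
from h import *
st()
m=imaging.camera_model("wrist");im=imaging.read_camera("wrist")
np.save("w2.npy",m,allow_pickle=True);cv2.imwrite("pics/w2.png",im)
p=np.load("pose.npy"); c,s=np.cos(p[2]),np.sin(p[2])
W=lambda L:np.array(L)@np.array([[c,-s,0],[s,c,0],[0,0,1]]).T+[p[0],p[1],0]
print(proj("wrist",W([[0,0,.257],[.032,0,.257],[-.032,0,.257],[.0342,-.094,.244]]),m))
k=3
big=cv2.resize(im,None,fx=k,fy=k,interpolation=cv2.INTER_CUBIC)
big=np.clip((big.astype(float)/255)**.5*255,0,255).astype(np.uint8)
def pl(L,col):
    q=((proj("wrist",W(L),m)+.5)*k-.5).round().astype(int); cv2.polylines(big,[q.reshape(-1,1,2)],False,col,1)
a=np.linspace(0,2*np.pi,60)
pl(np.c_[.042*np.cos(a),.042*np.sin(a),0*a+.229],(0,255,0))
b=np.array([[.032,.0075],[-.032,.0075],[-.032,-.0075],[.032,-.0075],[.032,.0075]])
pl(np.c_[b,0*b[:,:1]+.257],(255,255,0))
d=p[3];l=np.array([[d+.095,.1,.038],[d+.095,-.1,.038],[d-.095,-.1,.038],[d-.095,.1,.038],[d+.095,.1,.038]]); pl(l,(0,0,255))
x,y=254*k,180*k
cv2.imwrite("pics/w2o.png",big[y-300:y+300,x-350:x+450])
E
```

```text
t 3.15 pos [0.6123 0.0055 0.3605] zyaw -108.3 down [ 0.006 -0.001 -1.   ] F [-0.5  1.2 -0.7] T [0.02 0.15 0.01] op 0.0928 q [-0.07  0.14  1.25 -0.    1.74  1.82]
[[249.59097307 202.1459442 ]
 [248.90326483 165.89760238]
 [250.23163967 235.91477339]
 [356.89335327 158.97066897]]
```

View pics/w2o.png

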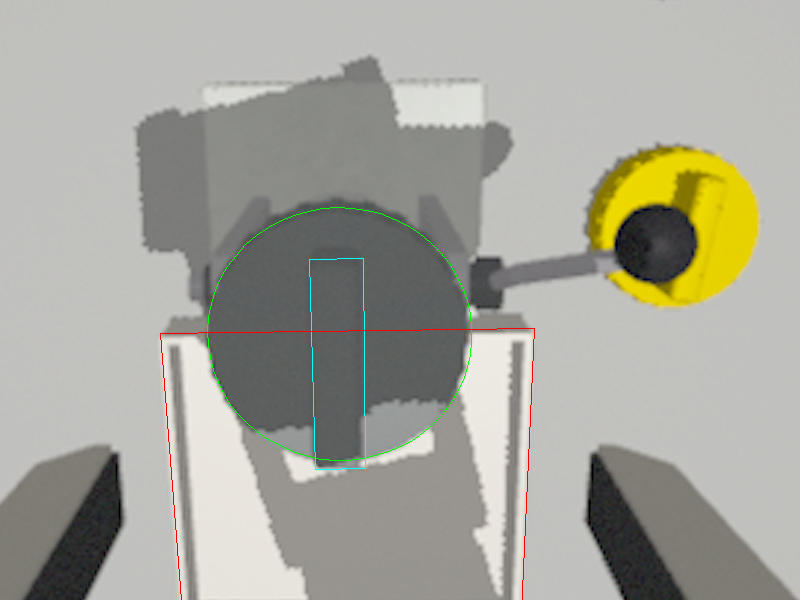

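```bash
python3 - <<'E'
from h import *
p=np.load("pose.npy");plan([p[0],p[1],.251],-107.6,n=5,grip=0)
E
```

```text
[0.0009, 0.0219, -0.0008, 0.1, -0.1, -0.3, 0, 0.0008, 0.0219, -0.0009, 0, -0.1, 0, 0, 0.0008, 0.0219, -0.0009, 0, -0.1, 0, 0, 0.0008, 0.0219, -0.0009, 0, -0.1, 0, 0, 0.0008, 0.0219, -0.0009, 0, -0.1, 0, 0]
```

>>> carry_out:
  motion: [0.001,0.03,-0.001,0.1,-0.3,-0.3,0,0.001,0.03,-0.001,0,-0.2,0,0,0.001,0.03,-0.001,0,0,0,0,0.001,0.01,-0.001,0,0,0,0,0,0.005,0,0,0,0,0]

```text
t: 3.7
tool_pos: [0.6102, 0.0132, 0.2573]
orientation: [-0.325, -2.061, 2.06]
force: [0.4, -0.4, 0.3]
opening: 0.0576
```

```bash
python3 - <<'E'
from h import *
st();p=np.load("pose.npy");plan([p[0],p[1],.2505],-107.6,n=2,grip=0)
E
```

```text
t 3.70 pos [0.6102 0.0132 0.2573] zyaw -107.5 down [ 0.008 -0.001 -1.   ] F [ 0.4 -0.4  0.3] T [ 0.04  0.12 -0.02] op 0.0576 q [-0.06  0.14  1.44 -0.    1.55  1.81]
[-0.0002, 0.0034, 0.0011, 0.1, 0.1, -0.5, 0, -0.0002, 0.0034, 0.0011, 0, 0.1, 0, 0, 0, 0, 0, 0, 0, 0, 0, 0, 0, 0, 0, 0, 0, 0, 0, 0, 0, 0, 0, 0, 0]
```

>>> carry_out:
  motion: [0,0.003,0.001,0.1,0,-0.5,0,0,0.003,0.001,0,0,0,-0.5,0,0,0,0,0,0,-1,0,0,0,0,0,0,-1,0,0,0,0,0,0,-1]
  squeeze: 60

```text
t: 4.2
tool_pos: [0.6114, 0.0111, 0.2557]
orientation: [-0.32, -2.06, 2.059]
force: [-1.0, 0.2, -1.1]
opening: 0.0187
```

```bash
python3 - <<'E'
from h import *
st()
E
```

```text
t 4.20 pos [0.6114 0.0111 0.2557] zyaw -107.4 down [ 0.004 -0.    -1.   ] F [-1.   0.2 -1.1] T [ 0.01  0.14 -0.03] op 0.0187 q [-0.07  0.15  1.43 -0.    1.55  1.81]
```

>>> carry_out:
  motion: [0,0,0,0,0,0,-1,0,0,0,0,0,0,-1,0,0,0,0,0,0,-1,0,0,0,0,0,0,-1,0,0,0,0,0,0,-1]

```text
t: 4.7
tool_pos: [0.6117, 0.011, 0.2564]
orientation: [-0.321, -2.06, 2.059]
force: [-0.5, -0.2, 0.1]
opening: 0.0146
```

```bash
python3 - <<'E'
from h import *
for i in range(4): st()
E
```

```text
t 4.70 pos [0.6117 0.011  0.2564] zyaw -107.4 down [ 0.005 -0.    -1.   ] F [-0.5 -0.2  0.1] T [ 0.05  0.22 -0.  ] op 0.0146 q [-0.07  0.15  1.43 -0.    1.55  1.81]
t 4.70 pos [0.6117 0.011  0.2564] zyaw -107.4 down [ 0.005 -0.    -1.   ] F [-0.5 -0.2  0.1] T [ 0.05  0.22 -0.  ] op 0.0146 q [-0.07  0.15  1.43 -0.    1.55  1.81]
t 4.70 pos [0.6117 0.011  0.2564] zyaw -107.4 down [ 0.005 -0.    -1.   ] F [-0.5 -0.2  0.1] T [ 0.05  0.22 -0.  ] op 0.0146 q [-0.07  0.15  1.43 -0.    1.55  1.81]
t 4.70 pos [0.6117 0.011  0.2564] zyaw -107.4 down [ 0.005 -0.    -1.   ] F [-0.5 -0.2  0.1] T [ 0.05  0.22 -0.  ] op 0.0146 q [-0.07  0.15  1.43 -0.    1.55  1.81]
```

>>> carry_out:
  motion: [0,-0.0006,0,0,-8.5,0,-1,0,-0.0006,0,0,-8.5,0,-1,0,-0.0006,0,0,-8.5,0,-1,0,-0.0006,0,0,-8.5,0,-1,0,-0.0006,0,0,-8.5,0,-1]

```text
t: 5.2
tool_pos: [0.6119, 0.0126, 0.2589]
orientation: [-0.444, 1.971, -1.969]
force: [0.6, 1.5, -0.5]
opening: 0.014
```

```bash
python3 - <<'E'
from h import *
st()
E
```

```text
t 5.20 pos [0.6119 0.0126 0.2589] zyaw -64.3 down [ 0.006  0.002 -1.   ] F [ 0.6  1.5 -0.5] T [ 0.3   0.13 -0.  ] op 0.0140 q [-0.06  0.15  1.43  0.    1.56  1.06]
```

>>> carry_out:
  motion: [0.0006,-0.0007,0.001,0,-8.5,0,-1,0,-0.0007,0,0,-8.5,0,-1,0,-0.0007,0,0,-8.5,0,-1,0,-0.0007,0,0,-8.5,0,-1,0,-0.0007,0,0,-8.5,0,-1]

```text
t: 5.7
tool_pos: [0.6112, 0.0145, 0.2616]
orientation: [-1.002, 1.479, -1.472]
force: [-0.5, 1.7, 0.2]
opening: 0.0146
```

```bash
python3 - <<'E'
from h import *
st(); plan([.6117,.011,.262],-20,n=5,grip=-1)
E
```

```text
t 5.70 pos [0.6112 0.0145 0.2616] zyaw -21.3 down [ 0.004  0.007 -1.   ] F [-0.5  1.7  0.2] T [ 0.25  0.32 -0.09] op 0.0146 q [-0.06  0.15  1.43  0.01  1.56  0.31]
[0.0006, -0.0001, 0.0003, -0.1, -0.3, -0.5, -1, 0.0006, -0.0001, 0.0003, 0, -0.3, 0, -1, 0.0006, -0.0001, 0.0003, 0, -0.3, 0, -1, 0.0006, -0.0001, 0.0003, 0, -0.3, 0, -1, 0.0006, -0.0001, 0.0003, 0, -0.3, 0, -1]
```

>>> carry_out:
  motion: [0.001,-0.0007,0.0008,0,-8.5,-0.3,-1,0.001,-0.0007,0.0004,0,-8.5,-0.2,-1,0.001,-0.0007,0,0,-8.5,0,-1,0.001,-0.0007,0,0,-8.5,0,-1,0.001,-0.0007,0,0,-8.5,0,-1]

```text
t: 6.2
tool_pos: [0.6096, 0.0143, 0.2647]
orientation: [-1.362, 0.931, -0.92]
force: [-2.0, 3.0, 0.6]
opening: 0.0146
```

```bash
python3 - <<'E'
from h import *
st(); plan([.6117,.011,.265],22,n=5,grip=-1)
E
```

```text
t 6.20 pos [0.6096 0.0143 0.2647] zyaw 21.7 down [-0.004  0.006 -1.   ] F [-2.   3.   0.6] T [ 0.47  0.66 -0.08] op 0.0146 q [-0.06  0.15  1.42  0.01  1.58 -0.44]
[0.0008, -0.0001, 0.0002, 0.1, -0.1, -0.4, -1, 0.0008, -0.0001, 0.0002, 0, -0.1, 0, -1, 0.0008, -0.0001, 0.0002, 0, -0.1, 0, -1, 0.0008, -0.0001, 0.0002, 0, -0.1, 0, -1, 0.0008, -0.0001, 0.0002, 0, -0.1, 0, -1]
```

>>> carry_out:
  motion: [0,-0.0007,-0.0003,0,-8.5,0,-1,0,-0.0007,-0.0003,0,-8.5,0,-1,0,-0.0007,-0.0003,0,-8.5,0,-1,0,-0.0007,-0.0003,0,-8.5,0,-1,0,-0.0007,-0.0003,0,-8.5,0,-1]

```text
t: 6.7
tool_pos: [0.6074, 0.014, 0.2681]
orientation: [-1.537, 0.353, -0.341]
force: [0.0, 0.7, -0.5]
opening: 0.0148
```

>>> carry_out:
  motion: [0,-0.0007,-0.0003,0,-8.5,0,-1,0,-0.0007,-0.0003,0,-8.5,0,-1,0,-0.0007,-0.0003,0,-8.5,0,-1,0,-0.0007,-0.0003,0,-8.5,0,-1,0,-0.0007,-0.0003,0,-8.5,0,-1]

```text
t: 7.2
tool_pos: [0.6067, 0.0123, 0.2715]
orientation: [-1.549, -0.236, 0.246]
force: [-0.6, -0.9, -1.2]
opening: 0.0145
```

```bash
python3 - <<'E'
from h import *
st()
E
```

```text
t 7.20 pos [0.6067 0.0123 0.2715] zyaw 107.6 down [-0.008  0.007 -1.   ] F [-0.6 -0.9 -1.2] T [-0.02  0.06 -0.03] op 0.0145 q [-0.07  0.14  1.41  0.01  1.59 -1.95]
```

>>> carry_out:
  motion: [0,-0.002,-0.0003,0,-8.5,0,-1,0,-0.004,-0.0003,0,-8.5,0,-1,0,-0.008,0,0,-8.2,0,-1,0,-0.02,0,0,0,0,-1,0,-0.03,0,0,0,0,-1]

```text
t: 7.7
tool_pos: [0.6049, 0.0114, 0.3305]
orientation: [-1.473, -0.583, 0.607]
force: [0.4, -0.7, -0.9]
opening: 0.0149
```

```bash
python3 - <<'E'
from h import *
st(); 
m=imaging.camera_model("scene");im=imaging.read_camera("scene");c=proj("scene",[.61,.05,.25])[0].astype(int)
cv2.imwrite("pics/s2.png",cv2.resize(im[c[1]-75:c[1]+75,c[0]-90:c[0]+90],None,fx=4,fy=4))
for n in ("cap",): 
    plan([.62,.235,.32],132.6,grip=-1)
E
```

```text
t 7.70 pos [0.6049 0.0114 0.3305] zyaw 133.7 down [-0.019  0.007 -1.   ] F [ 0.4 -0.7 -0.9] T [ 0.08  0.   -0.01] op 0.0149 q [-0.07  0.14  1.31  0.01  1.71 -2.4 ]
[0.0329, 0.0038, 0.0305, -0.7, 0.2, -0.2, -1, 0.0327, 0.0035, 0.0306, 0, 0.2, 0, -1, 0.0326, 0.0035, 0.0308, 0, 0.2, 0, -1, 0.0325, 0.0035, 0.0309, 0, 0.2, 0, -1, 0.0324, 0.0035, 0.031, 0, 0.2, 0, -1]
```

View pics/s2.png

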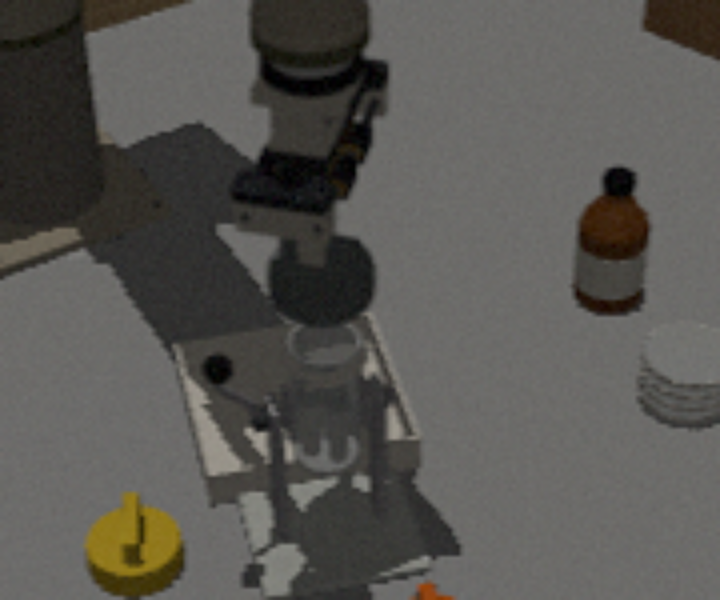

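The picture shows the cap held by the gripper at (320,285) in the crop, the canister upright and open below at (325,380). Carrying the cap to the free bench on the +y side.

>>> carry_out:
  motion: [0.033,0.004,0.031,-0.7,0,-0.2,-1,0.033,0.004,0.031,0,0,0,-1,0.033,0.004,0.031,0,0,0,-1,0.033,0.004,0.031,0,0,0,-1,0.033,0.004,0.031,0,0,0,-1]

```text
t: 8.25
tool_pos: [0.623, 0.2373, 0.3219]
orientation: [-1.495, -0.595, 0.579]
force: [0.4, -0.3, -1.6]
opening: 0.0144
```

>>> carry_out:
  motion: [0,0.04,0,0,0,0,-1,0,0.045,0,0,0,0,-1,0,0.045,0,0,0,0,-1,0,0.045,0,0,0,0,-1,0,0.03,0,0,0,0,-1]

```text
t: 8.75
tool_pos: [0.6287, 0.2485, 0.1166]
orientation: [-1.492, -0.615, 0.575]
force: [0.7, -0.4, -1.7]
opening: 0.0143
```

```bash
python3 - <<'E'
from h import *
st(); plan([.62,.235,.062],132.6,n=5,grip=-1)
E
```

```text
t 8.75 pos [0.6287 0.2485 0.1166] zyaw 133.6 down [ 0.025  0.005 -1.   ] F [ 0.7 -0.4 -1.7] T [ 0.04  0.05 -0.01] op 0.0143 q [ 0.3   0.39  1.41 -0.    1.32 -2.03]
[-0.0034, 0.0109, -0.0006, 0.8, 0.2, 1.2, -1, -0.0031, 0.0109, -0.0008, 0, 0.2, 0, -1, -0.0031, 0.0109, -0.0008, 0, 0.2, 0, -1, -0.0031, 0.0109, -0.0008, 0, 0.2, 0, -1, -0.0031, 0.0109, -0.0008, 0, 0.2, 0, -1]
```

>>> carry_out:
  motion: [0,0.014,0,0.8,0.5,1.2,-1,0,0.014,0,0,0.3,0,-1,0,0.014,0,0,0,0,-1,0,0.008,0,0,0,0,-1,0,0.002,0,0,0,0,-1]

```text
t: 9.25
tool_pos: [0.6254, 0.248, 0.0567]
orientation: [-1.489, -0.578, 0.59]
force: [-13.4, -3.8, 25.7]
opening: 0.0145
```

```bash
python3 - <<'E'
from h import *
st(); plan([.625,.245,.058],132.6,n=2,grip=-1)
E
```

```text
t 9.25 pos [0.6254 0.248  0.0567] zyaw 132.8 down [-0.007 -0.001 -1.   ] F [-13.4  -3.8  25.7] T [-0.73  2.37  0.02] op 0.0145 q [ 0.3   0.47  1.42  0.    1.26 -2.02]
[-0.0012, -0.0006, -0.001, -0.2, 0.1, -0.3, -1, -0.0012, -0.0006, -0.001, 0, 0.1, 0, -1, 0, 0, 0, 0, 0, 0, -1, 0, 0, 0, 0, 0, 0, -1, 0, 0, 0, 0, 0, 0, -1]
```

>>> carry_out:
  motion: [0,-0.001,0,0,0,0,-1,0,0,0,0,0,0,-0.2,0,0,0,0,0,0,-0.2,0,0,0,0,0,0,-0.2,0,0,0,0,0,0,-0.2]

```text
t: 9.75
tool_pos: [0.6282, 0.2489, 0.0616]
orientation: [-1.49, -0.585, 0.584]
force: [0.2, -0.8, -0.1]
opening: 0.0365
```

```bash
cat > lever.py <<'E'
from h import *
p=np.load("pose.npy"); P0=np.array([.610,.0116]); Y=np.radians(-17.6)
c,s=np.cos(Y),np.sin(Y); M=np.array([[c,-s,0],[s,c,0],[0,0,1]])
Wl=lambda L:M@np.array(L)+[*P0,0]
def lev(a,gap=0.):
    r=np.radians(a); bx,bz=.1*np.sin(r),.15+.1*np.cos(r)
    b=np.interp(-a,[-20,50],[15,90]); e=np.interp(-a,[50,80],[0,.0075])
    cx=bx+(.012+gap)*np.cos(np.radians(b))+.0075-e; tz=bz+(.012+gap)*np.sin(np.radians(b))
    return Wl([cx,-.097,tz+.019])
if __name__=="__main__":
    for a in (20,10,0,-20,-40,-60,-80,-100,-115): print(a,lev(a).round(4),Wl([.1*np.sin(np.radians(a)),-.094,.15+.1*np.cos(np.radians(a))]).round(4))
E
python3 - <<'E'
from lever import *
st(); plan([.625,.248,.17],132.8,n=4,grip=-.2)
for a in (20,0,-20,-40,-60,-80,-100,-115): print(a,lev(a).round(4))
E
```

```text
t 9.75 pos [0.6282 0.2489 0.0616] zyaw 132.8 down [ 0.001  0.001 -1.   ] F [ 0.2 -0.8 -0.1] T [ 0.02 -0.    0.02] op 0.0365 q [ 0.3   0.46  1.42  0.    1.26 -2.02]
[-0.0007, -0.0271, 0.0004, 0, 0, 0.1, -0.2, -0.0007, -0.0271, 0.0004, 0, 0, 0, -0.2, -0.0007, -0.0271, 0.0004, 0, 0, 0, -0.2, -0.0007, -0.0271, 0.0004, 0, 0, 0, -0.2, 0, 0, 0, 0, 0, 0, -0.2]
20 [ 0.6315 -0.097   0.2661]
0 [ 0.597  -0.086   0.2761]
-20 [ 0.5613 -0.0747  0.2731]
-40 [ 0.5287 -0.0644  0.2574]
-60 [ 0.5029 -0.0562  0.231 ]
-80 [ 0.4868 -0.0511  0.1984]
-100 [ 0.4868 -0.0511  0.1636]
-115 [ 0.4943 -0.0535  0.1387]
```

>>> carry_out:
  motion: [0,-0.03,0,0,0,0,-0.2,0,-0.045,0,0,0,0,-0.2,0,-0.048,0,0,0,0,-0.5,0,-0.048,0,0,0,0,-1,0,-0.048,0,0,0,0,-1]

```text
t: 10.25
tool_pos: [0.6229, 0.2469, 0.2748]
orientation: [-1.488, -0.568, 0.6]
force: [1.7, 0.5, -1.7]
opening: 0.0175
```

```bash
python3 - <<'E'
from lever import *
st(); t=lev(20,.025); print(t); plan([t[0],t[1],.33],72.4,n=10,grip=-1)
im=imaging.read_camera("scene")
cv2.imwrite("pics/s3.png",cv2.resize(im[80:260,180:380],None,fx=3.5,fy=3.3))
E
```

```text
t 10.25 pos [0.6229 0.2469 0.2748] zyaw 132.8 down [-0.019 -0.005 -1.   ] F [ 1.7  0.5 -1.7] T [ 0.04 -0.02  0.03] op 0.0175 q [ 0.3   0.33  1.19  0.    1.64 -2.02]
[ 0.65448642 -0.1042754   0.27254557]
[-0.0216, -0.0054, -0.0279, -0.5, 6.0, -1.0, -1, -0.0185, -0.0055, -0.03, 0, 6.0, 0, -1, -0.0152, -0.0055, -0.0318, 0, 6.0, 0, -1, -0.0118, -0.0055, -0.0332, 0, 6.0, 0, -1, -0.0082, -0.0055, -0.0343, 0, 6.0, 0, -1]
[-0.0046, -0.0055, -0.035, 0, 6.0, 0, -1, -0.0009, -0.0055, -0.0352, 0, 6.0, 0, -1, 0.0028, -0.0055, -0.0351, 0, 6.0, 0, -1, 0.0065, -0.0055, -0.0347, 0, 6.0, 0, -1, 0.0101, -0.0055, -0.0338, 0, 6.0, 0, -1]
```

View pics/s3.png

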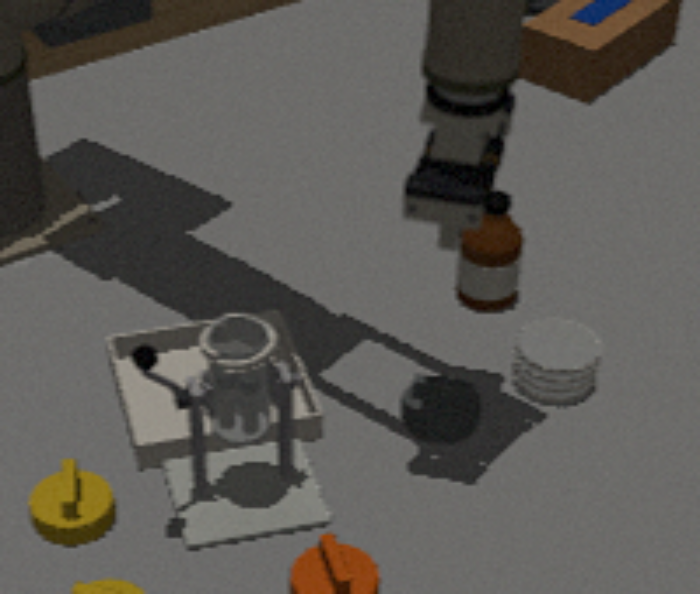

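The cap sits on the bench at crop (440,405), the canister is open and upright. Moving over to the far side of the lever ball.

>>> carry_out:
  motion: [-0.022,-0.012,-0.028,-0.5,6,-1,-1,-0.018,-0.01,-0.03,0,6,0,-1,-0.015,-0.008,-0.032,0,6,0,-1,-0.012,-0.006,-0.033,0,6,0,-1,-0.008,-0.006,-0.034,0,6,0,-1]

```text
t: 10.8
tool_pos: [0.643, 0.0728, 0.3348]
orientation: [-1.56, -0.188, 0.148]
force: [0.0, 0.4, 0.1]
opening: 0.0006
```

>>> carry_out:
  motion: [-0.005,-0.004,-0.035,0,6,0,-1,-0.001,-0.003,-0.035,0,6,0,-1,0.003,-0.003,-0.035,0,6,0,-1,0.007,-0.002,-0.035,0,6,0,-1,0.01,0,-0.034,0,6,0,-1]

```text
t: 11.3
tool_pos: [0.6566, -0.1108, 0.3476]
orientation: [-1.544, 0.238, -0.281]
force: [-0.1, 0.2, 0.1]
opening: 0.0006
```

```bash
python3 - <<'E'
from lever import *
st(); t=lev(20,.02); plan(t,72.4,n=4,grip=-1)
E
```

```text
t 11.30 pos [ 0.6566 -0.1108  0.3476] zyaw 71.0 down [ 0.029  0.006 -1.   ] F [-0.1  0.2  0.1] T [ 0.06 -0.02 -0.05] op 0.0006 q [-0.25  0.27  1.13  0.01  1.71 -1.49]
[-0.0027, 0.019, 0.001, -0.9, -0.4, 1.4, -1, -0.0022, 0.0191, 0.0014, 0, -0.3, 0, -1, -0.0022, 0.0191, 0.0014, 0, -0.3, 0, -1, -0.0022, 0.0191, 0.0014, 0, -0.3, 0, -1, 0, 0, 0, 0, 0, 0, -1]
```

>>> carry_out:
  motion: [0,0.02,0.001,-0.9,-0.8,1.4,-1,0,0.02,0.001,0,-0.4,0,-1,0,0.019,0.001,0,0,0,-1,0,0.015,0,0,0,0,-1,0,0.002,0,0,0,0,-1]

```text
t: 11.8
tool_pos: [0.6582, -0.1134, 0.2665]
orientation: [-1.559, 0.25, -0.248]
force: [-0.3, -0.2, 0.1]
opening: 0.0006
```

```bash
python3 - <<'E'
from lever import *
st(); 
m=imaging.camera_model("wrist");im=imaging.read_camera("wrist");cv2.imwrite("pics/w3.png",im)
m2=imaging.camera_model("top");im=imaging.read_camera("top");cv2.imwrite("pics/t3.png",cv2.resize(im[120:290,190:350],None,fx=3.5,fy=3.5))
print(proj("wrist",[Wl([.0342,-.094,.244])],m))
plan(lev(20,.0),72.4,n=2,grip=-1)
plan(lev(0,.0),72.4,n=5,grip=-1)
E
```

```text
t 11.80 pos [ 0.6582 -0.1134  0.2665] zyaw 71.8 down [-0.001 -0.003 -1.   ] F [-0.3 -0.2  0.1] T [-0.01 -0.    0.01] op 0.0006 q [-0.25  0.31  1.23 -0.    1.6  -1.5 ]
[[274.15209383 160.63209831]]
[-0.0156, 0.0013, 0.0036, 0.1, -0.3, 0.1, -1, -0.0155, 0.0014, 0.0037, 0, -0.3, 0, -1, 0, 0, 0, 0, 0, 0, -1, 0, 0, 0, 0, 0, 0, -1, 0, 0, 0, 0, 0, 0, -1]
[-0.0135, -0.0015, 0.0014, 0.1, -0.1, 0.1, -1, -0.0135, -0.0015, 0.0014, 0, -0.1, 0, -1, -0.0134, -0.0015, 0.0014, 0, -0.1, 0, -1, -0.0134, -0.0015, 0.0014, 0, -0.1, 0, -1, -0.0134, -0.0015, 0.0015, 0, -0.1, 0, -1]
```

View pics/w3.png

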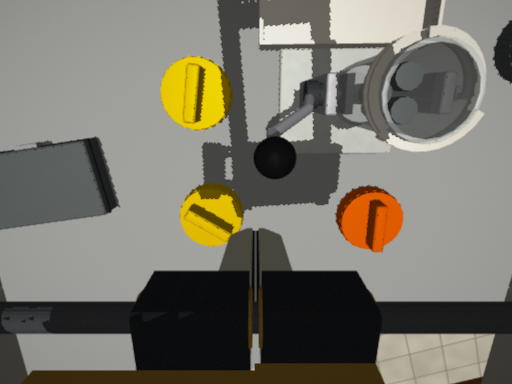

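```bash
python3 - <<'E'
from lever import *
def loc(a): 
    q=M.T@(lev(a)-[*P0,0]); return q
A=[20,13,6,-1,-8,-15,-22,-29,-36,-43,-50,-57,-64,-71,-78,-85,-92,-99,-106,-111,-115]
L=np.array([loc(a) for a in A])
for a,q,d in zip(A[1:],L[1:],np.diff(L,axis=0)): print(a,q.round(4),"dx %.4f dy %.4f"%(d[0],-d[2]))
E
```

```text
13 [ 0.0411 -0.097   0.271 ] dx -0.0122 dy -0.0050
6 [ 0.0283 -0.097   0.2745] dx -0.0127 dy -0.0034
-1 [ 0.0153 -0.097   0.2763] dx -0.0131 dy -0.0018
-8 [ 0.0021 -0.097   0.2765] dx -0.0132 dy -0.0002
-15 [-0.0111 -0.097   0.2751] dx -0.0131 dy 0.0014
-22 [-0.024  -0.097   0.2721] dx -0.0129 dy 0.0030
-29 [-0.0364 -0.097   0.2675] dx -0.0124 dy 0.0046
-36 [-0.0482 -0.097   0.2615] dx -0.0118 dy 0.0061
-43 [-0.0591 -0.097   0.254 ] dx -0.0110 dy 0.0075
-50 [-0.0691 -0.097   0.2453] dx -0.0100 dy 0.0088
-57 [-0.0781 -0.097   0.2355] dx -0.0090 dy 0.0098
-64 [-0.0859 -0.097   0.2248] dx -0.0078 dy 0.0106
-71 [-0.0923 -0.097   0.2136] dx -0.0064 dy 0.0113
-78 [-0.0973 -0.097   0.2018] dx -0.0050 dy 0.0118
-85 [-0.0996 -0.097   0.1897] dx -0.0023 dy 0.0121
-92 [-0.0999 -0.097   0.1775] dx -0.0003 dy 0.0122
-99 [-0.0988 -0.097   0.1654] dx 0.0012 dy 0.0122
-106 [-0.0961 -0.097   0.1534] dx 0.0026 dy 0.0119
-111 [-0.0934 -0.097   0.1452] dx 0.0028 dy 0.0083
-115 [-0.0906 -0.097   0.1387] dx 0.0027 dy 0.0064
```

Approach to contact and the first part of the swing.

>>> carry_out:
  motion: [-0.016,0.001,0.004,0,-0.3,0,-1,-0.014,0.001,0.004,0,-0.3,0,-1,-0.012,-0.005,0,0,0,0,-1,-0.012,-0.004,0,0,0,0,-1,-0.013,-0.002,0,0,0,0,-1]

```text
t: 12.4
tool_pos: [0.5996, -0.0843, 0.2847]
orientation: [-1.561, 0.228, -0.249]
force: [0.1, -0.3, 0.2]
opening: 0.0005
```

```bash
cat > lp.py <<'E'
from lever import *
s=st(); q=M.T@(s["tool_pos"]-[*P0,0]); print("local",q.round(4))
E
python3 lp.py
```

```text
t 12.40 pos [ 0.5996 -0.0843  0.2847] zyaw 72.6 down [ 0.013 -0.006 -1.   ] F [ 0.1 -0.3  0.2] T [0.01 0.03 0.02] op 0.0005 q [-0.22  0.12  1.42 -0.    1.59 -1.49]
local [ 0.0191 -0.0945  0.2847]
```

The fingers passed just above the ball (no force). Going back and pushing lower.

>>> carry_out:
  motion: [0.02,-0.003,0,0,0,0,-1,0.024,0,0,0,0,0,-1,0.006,0.01,0,0,0,0,-1,0,0.012,0,0,0,0,-1,0,0.003,0,0,0,0,-1]

```text
t: 12.9
tool_pos: [0.6489, -0.0977, 0.2696]
orientation: [-1.562, 0.218, -0.254]
force: [-0.6, -0.4, 0.3]
opening: 0.0003
```

```bash
python3 lp.py
```

```text
t 12.90 pos [ 0.6489 -0.0977  0.2696] zyaw 72.8 down [ 0.022 -0.008 -1.   ] F [-0.6 -0.4  0.3] T [ 0.05  0.04 -0.  ] op 0.0003 q [-0.23  0.25  1.3  -0.    1.57 -1.5 ]
local [ 0.0701 -0.0924  0.2696]
```

>>> carry_out:
  motion: [0,0.006,-0.002,-0.3,0,1,-1,-0.004,0.004,-0.001,0,0,0,-1,-0.008,0,0,0,0,0,-1,-0.01,0,0,0,0,0,-1,-0.01,-0.001,0,0,0,0,-1]

```text
t: 13.4
tool_pos: [0.618, -0.0915, 0.2614]
orientation: [-1.566, 0.227, -0.246]
force: [7.2, -1.2, 3.7]
opening: 0.0004
```

```bash
python3 lp.py
```

```text
t 13.40 pos [ 0.618  -0.0915  0.2614] zyaw 72.8 down [ 0.011 -0.01  -1.   ] F [ 7.2 -1.2  3.7] T [-0.26 -1.46 -0.04] op 0.0004 q [-0.23  0.18  1.39 -0.01  1.56 -1.5 ]
local [ 0.0388 -0.0959  0.2614]
```

>>> carry_out:
  motion: [-0.012,0,0,0,0,0.3,-1,-0.012,-0.001,0,0,0,0,-1,-0.012,-0.001,0,0,0,0,-1,-0.012,-0.001,0,0,0,0,-1,-0.01,0,0,0,0,0,-1]

```text
t: 13.9
tool_pos: [0.566, -0.0752, 0.2695]
orientation: [-1.567, 0.211, -0.263]
force: [7.7, -0.8, -1.4]
opening: 0.0005
```

```bash
python3 lp.py
```

```text
t 13.90 pos [ 0.566  -0.0752  0.2695] zyaw 72.7 down [ 0.031 -0.014 -0.999] F [ 7.7 -0.8 -1.4] T [-0.28 -1.27 -0.04] op 0.0005 q [-0.22  0.01  1.56 -0.01  1.54 -1.49]
local [-0.0157 -0.096   0.2695]
```

>>> carry_out:
  motion: [-0.012,0.004,0,-0.3,0,0.8,-1,-0.011,0.005,0,-0.2,0,0.5,-1,-0.011,0.006,0,0,0,0.3,-1,-0.01,0.007,0,0,0,0,-1,-0.009,0.008,0,0,0,0,-1]

```text
t: 14.4
tool_pos: [0.5213, -0.061, 0.248]
orientation: [-1.573, 0.209, -0.266]
force: [4.4, -1.7, 5.0]
opening: 0.0006
```

```bash
python3 lp.py
```

```text
t 14.40 pos [ 0.5213 -0.061   0.248 ] zyaw 72.7 down [ 0.034 -0.021 -0.999] F [ 4.4 -1.7  5. ] T [-0.19 -1.01  0.01] op 0.0006 q [-0.2  -0.11  1.71 -0.01  1.5  -1.47]
local [-0.0626 -0.096   0.248 ]
```

>>> carry_out:
  motion: [-0.012,0.006,0,0.3,0,1.2,-1,-0.011,0.009,0,0.2,0,1,-1,-0.009,0.011,0,0,0,0.5,-1,-0.006,0.012,0,0,0,0.3,-1,-0.003,0.012,0,0,0,0,-1]

```text
t: 14.9
tool_pos: [0.4852, -0.0493, 0.2077]
orientation: [-1.558, 0.23, -0.245]
force: [-9.1, 1.3, 13.0]
opening: 0.0005
```

```bash
python3 lp.py
```

```text
t 14.90 pos [ 0.4852 -0.0493  0.2077] zyaw 72.7 down [ 0.009 -0.001 -1.   ] F [-9.1  1.3 13. ] T [ 0.38  1.64 -0.04] op 0.0005 q [-0.21 -0.17  1.84  0.    1.46 -1.48]
local [-0.1005 -0.0958  0.2077]
```

>>> carry_out:
  motion: [0,0.012,0,0,0,0.3,-1,0,0.013,0,0,0,0.2,-1,0.001,0.013,0,0,0,0,-1,0.002,0.013,0,0,0,0,-1,0.002,0.013,0,0,0,0,-1]

```text
t: 15.4
tool_pos: [0.485, -0.0491, 0.1489]
orientation: [-1.556, 0.236, -0.236]
force: [-1.3, -1.2, 10.2]
opening: 0.0007
```

```bash
python3 lp.py
```

```text
t 15.40 pos [ 0.485  -0.0491  0.1489] zyaw 72.7 down [ 0.     0.001 -1.   ] F [-1.3 -1.2 10.2] T [-0.07  0.21 -0.05] op 0.0007 q [-0.21 -0.12  1.9   0.    1.36 -1.48]
local [-0.1008 -0.0956  0.1489]
```

>>> carry_out:
  motion: [0.006,0.003,0,0,0,0,-1,0.004,0.004,0,0,0,0,-1,0.001,0.004,0,0,0,0,-1,0,0.001,0,0,0,0,-1,0,0,0,0,0,0,-1]

```text
t: 15.9
tool_pos: [0.4926, -0.0516, 0.1399]
orientation: [-1.556, 0.236, -0.237]
force: [-3.2, 1.1, 5.9]
opening: 0.0005
```

```bash
python3 lp.py; python3 - <<'E'
from h import *
for c,b in (("scene",(150,250,190,300)),("top",(150,290,190,340))):
    im=imaging.read_camera(c); cv2.imwrite(f"pics/{c}5.png",cv2.resize(im[b[0]:b[1],b[2]:b[3]],None,fx=4,fy=4,interpolation=cv2.INTER_CUBIC))
E
```

```text
t 15.90 pos [ 0.4926 -0.0516  0.1399] zyaw 72.8 down [ 0.001  0.001 -1.   ] F [-3.2  1.1  5.9] T [ 0.12  0.47 -0.03] op 0.0005 q [-0.21 -0.09  1.89  0.    1.34 -1.48]
local [-0.0928 -0.0957  0.1399]
```

View pics/scene5.png

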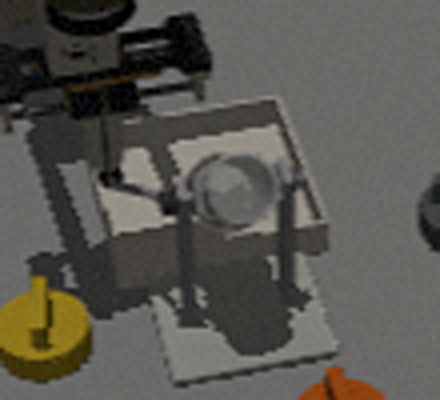

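View pics/top5.png

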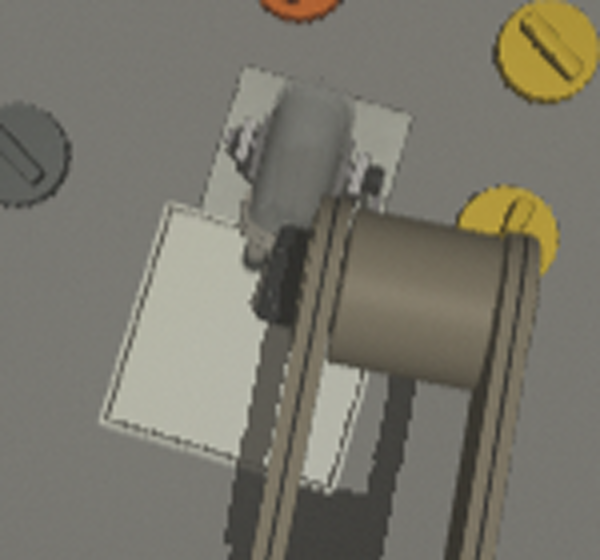

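The canister is tipped (scene crop (235,190) shows its underside); in the top view tube tops emerge at (258,250). Holding a second for the tubes to slide out.

>>> carry_out:
  motion: [0,0.001,0,0,0,0,-1,0,0,0,0,0,0,-1,0,0,0,0,0,0,-1,0,0,0,0,0,0,-1,0,0,0,0,0,0,-1]

```text
t: 16.5
tool_pos: [0.4912, -0.0511, 0.1446]
orientation: [-1.557, 0.231, -0.241]
force: [-2.6, -0.1, 5.5]
opening: 0.0006
```

>>> carry_out:
  motion: [0,0,0,0,0,0,-1,0,0,0,0,0,0,-1,0,0,0,0,0,0,-1,0,0,0,0,0,0,-1,0,0,0,0,0,0,-1]

```text
t: 17.0
tool_pos: [0.4899, -0.0507, 0.1502]
orientation: [-1.557, 0.226, -0.245]
force: [-2.5, 0.4, 6.3]
opening: 0.0003
```

```bash
python3 lp.py; python3 - <<'E'
from h import *
im=imaging.read_camera("wrist"); cv2.imwrite("pics/w6.png",im)
im=imaging.read_camera("top"); b=(150,290,190,340); cv2.imwrite("pics/t6.png",cv2.resize(im[b[0]:b[1],b[2]:b[3]],None,fx=4,fy=4,interpolation=cv2.INTER_CUBIC))
for n in ("tube0_mid",):
  for c in("wrist","top"):
    for d in models.outline_of(c,n): print(c,d["confidence"],d["pixel"],d["pixels"].sum())
E
```

```text
t 17.00 pos [ 0.4899 -0.0507  0.1502] zyaw 72.8 down [ 0.012 -0.001 -1.   ] F [-2.5  0.4  6.3] T [ 0.06  0.3  -0.03] op 0.0003 q [-0.21 -0.12  1.9   0.    1.35 -1.48]
local [-0.0957 -0.0957  0.1502]
wrist 0.73 [387.5, 118.2] 1981
top 0.46 [149.0, 183.7] 694
```

View pics/w6.png

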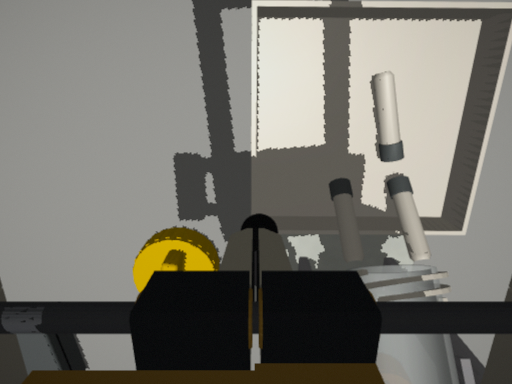

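View pics/t6.png

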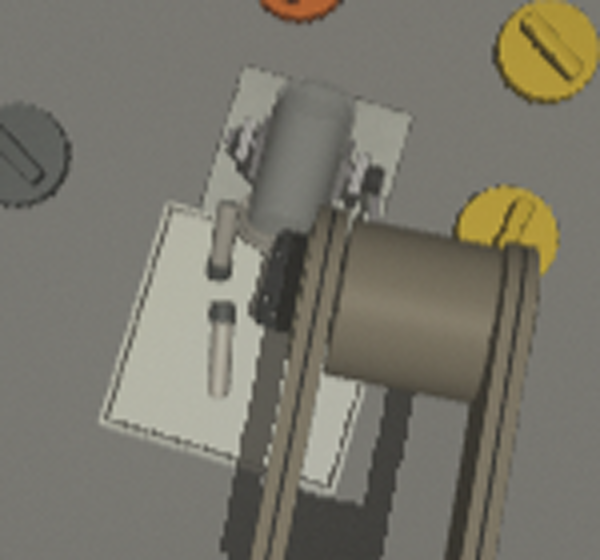

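>>> carry_out:
  motion: [0.002,0.006,0,0,0,0.5,-1,0.002,0.006,0,0,0,0,-1,0.001,0.005,0,0,0,0,-1,0,0.003,0,0,0,0,-1,0,0.003,0,0,0,0,-1]

```text
t: 17.7
tool_pos: [0.4949, -0.0522, 0.1343]
orientation: [-1.557, 0.226, -0.245]
force: [-4.4, 0.6, 15.3]
opening: 0.0005
```

>>> carry_out:
  motion: [0,-0.02,0,0,0,0,-1,0,0.015,0,0,0,0,-1,0,0.015,0,0,0,0,-1,0,0.003,0,0,0,0,-1,0,0.003,0,0,0,0,-1]

```text
t: 18.2
tool_pos: [0.4997, -0.0533, 0.1339]
orientation: [-1.559, 0.211, -0.26]
force: [-13.4, 2.6, 23.3]
opening: 0.0002
```

```bash
python3 lp.py; python3 - <<'E'
from h import *
im=imaging.read_camera("wrist"); cv2.imwrite("pics/w7.png",cv2.resize(im[0:300,240:512],None,fx=2,fy=2,interpolation=cv2.INTER_CUBIC))
im=imaging.read_camera("scene"); b=(150,250,190,300);cv2.imwrite("pics/s7.png",cv2.resize(im[b[0]:b[1],b[2]:b[3]],None,fx=6,fy=6,interpolation=cv2.INTER_CUBIC))
E
```

```text
t 18.20 pos [ 0.4997 -0.0533  0.1339] zyaw 72.8 down [ 0.031 -0.005 -1.   ] F [-13.4   2.6  23.3] T [0.49 2.59 0.07] op 0.0002 q [-0.21 -0.09  1.91  0.    1.3  -1.48]
local [-0.0855 -0.0952  0.1339]
```

View pics/w7.png

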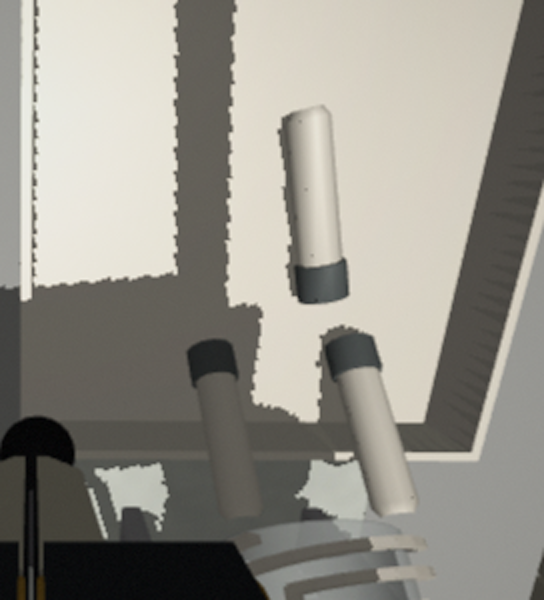

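View pics/s7.png

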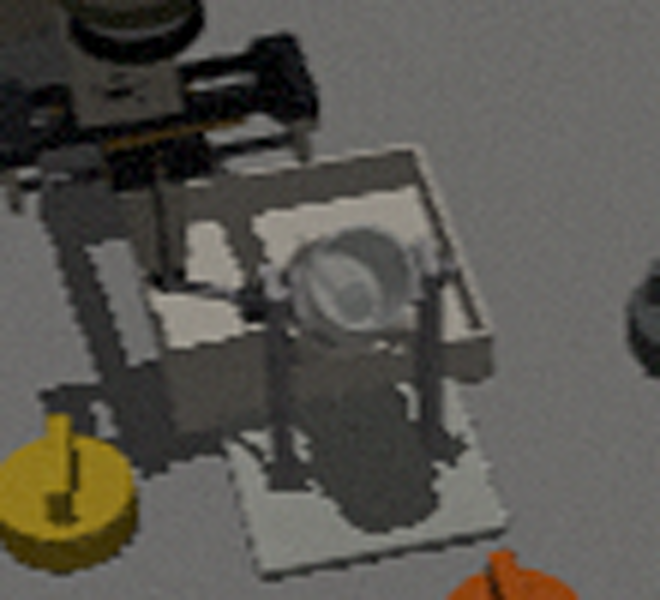

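>>> carry_out:
  motion: [-0.004,-0.007,0,0,0,0.8,-1,-0.003,-0.01,0,0,0,0.6,-1,-0.002,-0.01,0,0,0,0.3,-1,-0.002,-0.01,0,0,0,0,-1,-0.001,-0.01,0,0,0,0,-1]

```text
t: 18.8
tool_pos: [0.4892, -0.05, 0.188]
orientation: [-1.555, 0.224, -0.246]
force: [1.0, -0.4, 2.6]
opening: 0.0004
```

```bash
python3 lp.py; python3 - <<'E'
from h import *
im=imaging.read_camera("wrist"); cv2.imwrite("pics/w8.png",cv2.resize(im[0:300,240:512],None,fx=2,fy=2,interpolation=cv2.INTER_CUBIC))
E
```

```text
t 18.80 pos [ 0.4892 -0.05    0.188 ] zyaw 72.8 down [ 0.015  0.001 -1.   ] F [ 1.  -0.4  2.6] T [-0.09 -0.33  0.02] op 0.0004 q [-0.21 -0.15  1.86  0.    1.42 -1.48]
local [-0.0965 -0.0952  0.188 ]
```

View pics/w8.png

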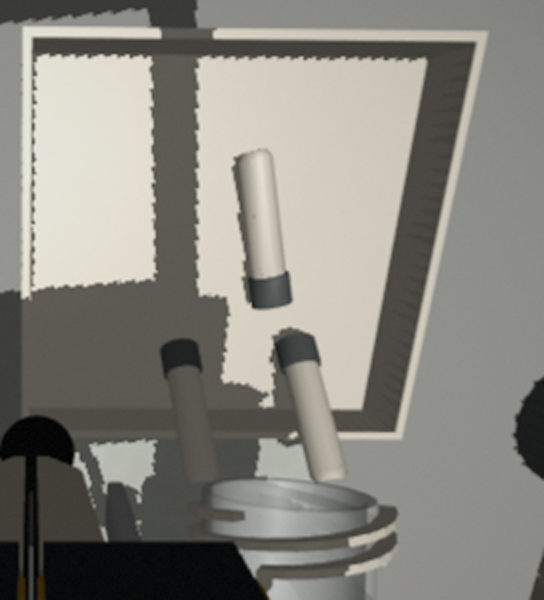

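All three tubes are out: one flat in the tray, two leaning over the near tray wall (crop (190,410), (310,410)). I'll return the canister upright first, then settle those two into the tray.

>>> carry_out:
  motion: [0.003,-0.011,0,0,0,0.5,-1,0.005,-0.011,0,0,0,0.3,-1,0.006,-0.011,0,0,0,0,-1,0.008,-0.011,0,0,0,0,-1,0.009,-0.01,0,0,0,0,-1]

```text
t: 19.35
tool_pos: [0.5174, -0.059, 0.2459]
orientation: [-1.552, 0.237, -0.232]
force: [0.5, -0.3, 0.5]
opening: 0.0003
```

```bash
python3 lp.py
```

```text
t 19.35 pos [ 0.5174 -0.059   0.2459] zyaw 72.9 down [-0.003  0.006 -1.   ] F [ 0.5 -0.3  0.5] T [-0.07 -0.17 -0.01] op 0.0003 q [-0.22 -0.09  1.69  0.01  1.54 -1.49]
local [-0.067  -0.0953  0.2459]
```

>>> carry_out:
  motion: [0.01,-0.009,0,0,0,0,-1,0.011,-0.007,0,0,0,0,-1,0.011,-0.005,0,0,0,0,-1,0.012,-0.004,0,0,0,0,-1,0.012,-0.002,0,0,0,0,-1]

```text
t: 19.85
tool_pos: [0.5729, -0.0765, 0.2753]
orientation: [-1.553, 0.239, -0.23]
force: [0.3, -0.4, 3.4]
opening: 0.0002
```

```bash
python3 lp.py; python3 - <<'E'
from h import *
im=imaging.read_camera("wrist"); cv2.imwrite("pics/w9.png",im)
E
```

```text
t 19.85 pos [ 0.5729 -0.0765  0.2753] zyaw 72.9 down [-0.004  0.006 -1.   ] F [ 0.3 -0.4  3.4] T [-0.07 -0.14  0.08] op 0.0002 q [-0.22  0.06  1.49  0.01  1.59 -1.5 ]
local [-0.0087 -0.0951  0.2753]
```

View pics/w9.png

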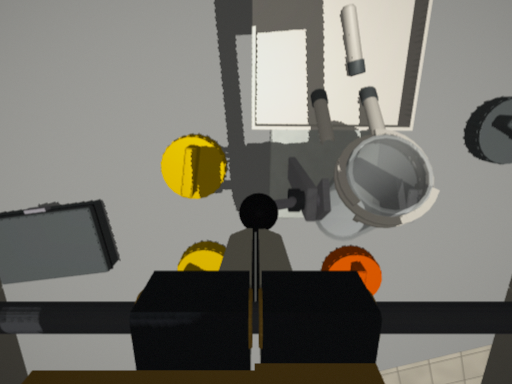

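>>> carry_out:
  motion: [0.013,-0.002,0,0,0,0,-1,0.013,0,0,0,0,0,-1,0.014,0,0,0,0,0,-1,0.014,0,0,0,0,0,-1,0.014,0,0,0,0,0,-1]

```text
t: 20.4
tool_pos: [0.6393, -0.097, 0.2748]
orientation: [-1.552, 0.244, -0.225]
force: [-0.0, 0.7, 0.2]
opening: 0.001
```

>>> carry_out:
  motion: [0.014,-0.01,0,0,0,0,-1,0.01,-0.02,0,0,0,0,-1,0,-0.025,0,0,0,0,-0.5,0,-0.025,0,0,0,0,-0.2,0,-0.01,0,0,0,0,-0.2]

```text
t: 20.9
tool_pos: [0.6617, -0.1048, 0.3573]
orientation: [-1.55, 0.26, -0.209]
force: [-0.4, 0.2, 0.7]
opening: 0.0199
```

```bash
python3 lp.py; python3 - <<'E'
from h import *
m=imaging.camera_model("wrist");np.save("w10.npy",m,allow_pickle=True)
im=imaging.read_camera("wrist"); cv2.imwrite("pics/w10.png",im)
im=imaging.read_camera("top"); cv2.imwrite("pics/t10r.png",im);b=(150,290,190,340);cv2.imwrite("pics/t10.png",cv2.resize(im[b[0]:b[1],b[2]:b[3]],None,fx=4,fy=4,interpolation=cv2.INTER_CUBIC))
E
```

```text
t 20.90 pos [ 0.6617 -0.1048  0.3573] zyaw 72.8 down [-0.031  0.013 -0.999] F [-0.4  0.2  0.7] T [-0.06 -0.02  0.02] op 0.0199 q [-0.24  0.35  1.02  0.01  1.8  -1.51]
local [ 0.0845 -0.0953  0.3573]
```

View pics/w10.png

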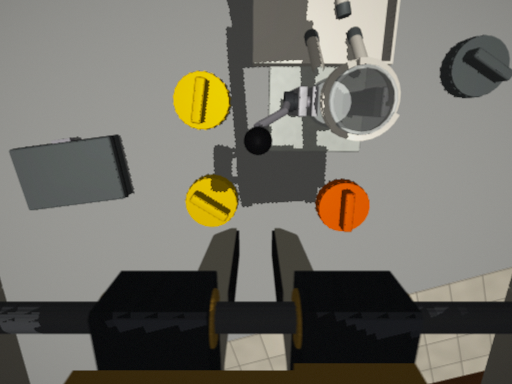

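View pics/t10.png

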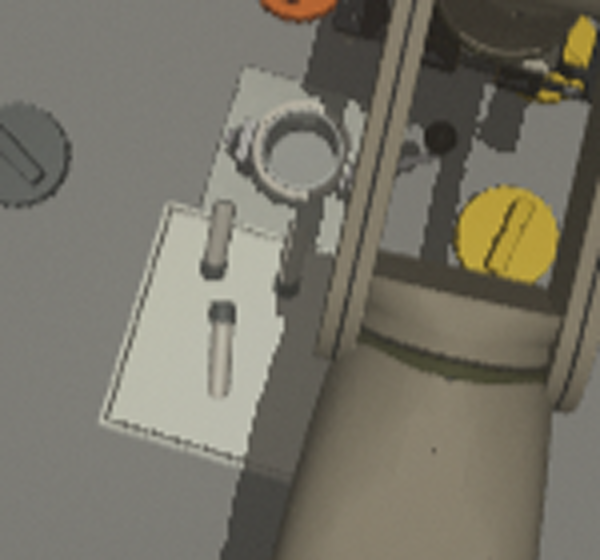

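```bash
python3 - <<'E'
from lever import *
T=lambda c:(np.array(c)+.5)/4-.5+np.array([190,150])
for n,h,t in (("A",(212,270),(226,206)),("B",(288,290),(309,205))):
    H=ray("top",T(h),.016); Tl=ray("top",T(t),.062)
    L=lambda w:M.T@(w-[*P0,0])
    print(n,"head",H.round(3),L(H).round(3),"tail",Tl.round(3),L(Tl).round(3),"len",np.linalg.norm(H-Tl),"yaw",np.degrees(np.arctan2(Tl[1]-H[1],Tl[0]-H[0])))
b=(170,230,225,290)
im=cv2.imread("pics/t10r.png");cv2.imwrite("pics/t10z.png",cv2.resize(im[b[0]:b[1],b[2]:b[3]],None,fx=10,fy=10,interpolation=cv2.INTER_CUBIC))
E
```

```text
A head [0.531 0.086 0.016] [-0.098  0.047  0.016] tail [0.581 0.072 0.062] [-0.046  0.049  0.062] len 0.06919864968377379 yaw -15.888015137724055
B head [0.513 0.023 0.016] [-0.095 -0.018  0.016] tail [0.581 0.005 0.062] [-0.026 -0.016  0.062] len 0.0833791354201197 yaw -15.44723590570764
```

View pics/t10z.png

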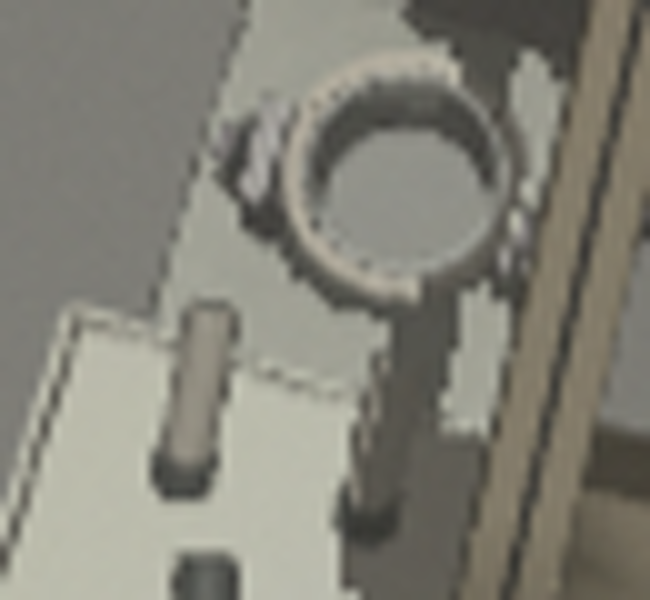

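```bash
python3 - <<'E'
from lever import *
T=lambda c:(np.array(c)+.5)/4-.5+np.array([190,150])
L=lambda w:M.T@(w-[*P0,0])
for c in ((222,303),(219,398)): print(L(ray("top",T(c),.012)).round(3))
st()
t=Wl([-.083,-.018,.25]); print(t); plan([*t[:2],.30],72.4,n=5,grip=-.2)
print(Wl([-.083,-.018,.034]),Wl([-.083,.048,.034]))
E
```

```text
[-0.121  0.031  0.012]
[-0.197  0.011  0.012]
t 21.00 pos [ 0.6618 -0.1048  0.3565] zyaw 72.8 down [-0.03   0.013 -0.999] F [-0.5  0.4  0.2] T [-0.03 -0.01 -0.01] op 0.0280 q [-0.24  0.35  1.03  0.01  1.8  -1.51]
[0.52544252 0.01953927 0.25      ]
[-0.033, 0.0124, 0.0157, -0.2, 0.1, -1.9, -0.2, -0.0334, 0.0113, 0.0157, 0, 0.1, 0, -0.2, -0.0334, 0.0113, 0.0156, 0, 0.1, 0, -0.2, -0.0335, 0.0113, 0.0156, 0, 0.1, 0, -0.2, -0.0335, 0.0113, 0.0155, 0, 0.1, 0, -0.2]
[0.52544252 0.01953927 0.034     ] [0.54539893 0.08244985 0.034     ]
```

>>> carry_out:
  motion: [-0.033,0.01,0.016,-0.2,0,-1.2,-0.2,-0.034,0.01,0.016,0,0,-0.7,-0.2,-0.034,0.01,0.016,0,0,0,-0.2,-0.034,0.011,0.016,0,0,0,-0.2,-0.034,0.011,0.016,0,0,0,-0.2]

```text
t: 21.5
tool_pos: [0.5182, 0.0224, 0.2908]
orientation: [-1.559, 0.251, -0.227]
force: [-0.3, 0.3, 0.1]
opening: 0.0372
```

```bash
python3 lp.py; python3 - <<'E'
from lever import *
plan(Wl([-.085,-.018,.10]),72.4,n=5,grip=-.2)
im=imaging.read_camera("wrist"); cv2.imwrite("pics/w11.png",im)
m=imaging.camera_model("wrist"); print(proj("wrist",[Wl([-.098,.047,.016]),Wl([-.046,.049,.062]),Wl([-.095,-.018,.016]),Wl([-.04,-.016,.062]),Wl([-.083,-.018,.03])],m).round(0))
E
```

```text
t 21.50 pos [0.5182 0.0224 0.2908] zyaw 72.6 down [-0.015  0.001 -1.   ] F [-0.3  0.3  0.1] T [ 0.05 -0.05  0.05] op 0.0372 q [-0.06 -0.09  1.62  0.    1.63 -1.32]
local [-0.0908 -0.0174  0.2908]
[0.0017, 0.0381, 0, 0.2, 0, -0.8, -0.2, 0.0012, 0.0382, -0.0001, 0, 0, 0, -0.2, 0.0012, 0.0382, -0.0001, 0, 0, 0, -0.2, 0.0012, 0.0382, -0.0001, 0, 0, 0, -0.2, 0.0012, 0.0382, -0.0001, 0, 0, 0, -0.2]
[[301. 164.]
 [306. 211.]
 [254. 166.]
 [256. 215.]
 [254. 177.]]
```

View pics/w11.png

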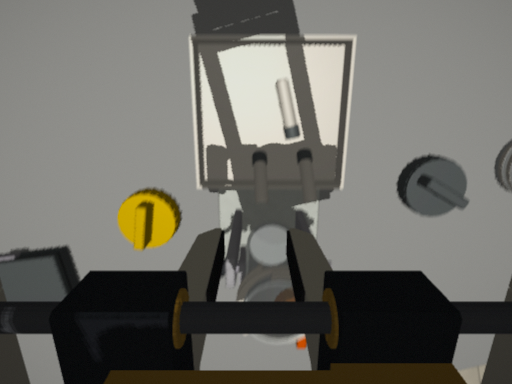

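>>> carry_out:
  motion: [0.003,0.035,0.005,0.2,0,-0.8,-0.2,0.002,0.038,0.002,0,0,0,-0.2,0.001,0.038,0,0,0,0,-0.2,0,0.02,0,0,0,0,-0.2,0,0,0,0,0,0,-0.2]

```text
t: 22.05
tool_pos: [0.5109, 0.0341, 0.1431]
orientation: [-1.558, 0.249, -0.219]
force: [0.1, -0.4, -0.3]
opening: 0.037
```

```bash
python3 lp.py; python3 - <<'E'
from lever import *
m=imaging.camera_model("wrist");im=imaging.read_camera("wrist"); 
for q in ([-.098,.050,.016],[-.046,.05,.062],[-.098,-.012,.016],[-.046,-.012,.062],[-.054,.1,.038],[-.054,-.1,.038]):
    u=proj("wrist",[Wl(q)],m)[0]; print(u.round(0)); cv2.circle(im,(int(u[0]),int(u[1])),2,(0,0,255),-1)
cv2.imwrite("pics/w12.png",im)
plan(Wl([-.085,-.012,.036]),72.4,n=5,grip=-.2)
E
```

```text
t 22.05 pos [0.5109 0.0341 0.1431] zyaw 72.9 down [-0.019  0.003 -1.   ] F [ 0.1 -0.4 -0.3] T [ 0.07 -0.05 -0.01] op 0.0370 q [-0.04 -0.02  1.82  0.    1.36 -1.31]
local [-0.1013 -0.0085  0.1431]
[318. 197.]
[325. 272.]
[252. 196.]
[251. 271.]
[374. 251.]
[155. 249.]
[0.0035, 0.0216, -0.0007, 0.1, 0.1, -1.0, -0.2, 0.0031, 0.0217, -0.0007, 0, 0.1, 0, -0.2, 0.0032, 0.0217, -0.0007, 0, 0.1, 0, -0.2, 0.0032, 0.0217, -0.0007, 0, 0.1, 0, -0.2, 0.0032, 0.0217, -0.0007, 0, 0.1, 0, -0.2]
```

View pics/w12.png

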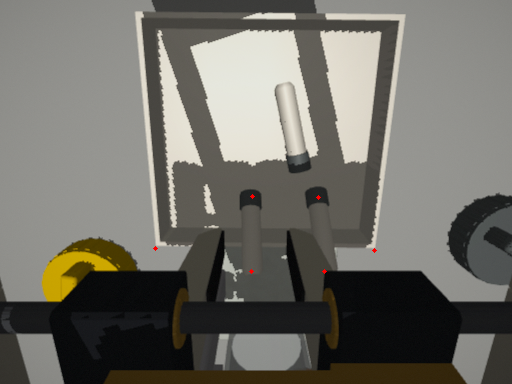

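Tubes B head (250,197) and A head (317,195) match predicted marks; descending on B.

>>> carry_out:
  motion: [0.005,0.024,-0.001,0.1,0,-1,-0.2,0.005,0.026,-0.001,0,0,0,-0.2,0.004,0.026,-0.001,0,0,0,-0.2,0.003,0.018,0,0,0,0,-0.2,0,0.006,0,0,0,0,-0.2]
  squeeze: 15

```text
t: 22.6
tool_pos: [0.5327, 0.0254, 0.0494]
orientation: [-1.557, 0.225, -0.243]
force: [-0.7, -0.8, -0.1]
opening: 0.0372
```

```bash
python3 lp.py
```

```text
t 22.60 pos [0.5327 0.0254 0.0494] zyaw 72.9 down [ 0.012 -0.001 -1.   ] F [-0.7 -0.8 -0.1] T [-0.04  0.02  0.03] op 0.0372 q [-0.05  0.12  1.86 -0.    1.15 -1.32]
local [-0.0779 -0.0103  0.0494]
```

>>> carry_out:
  motion: [-0.005,0.008,-0.001,0,0,0.5,-0.2,-0.003,0.006,0,0,0,0,-0.2,0,0,0,0,0,0,-1,0,0,0,0,0,0,-1,0,0,0,0,0,0,-1]

```text
t: 23.1
tool_pos: [0.5265, 0.0268, 0.0384]
orientation: [-1.555, 0.228, -0.239]
force: [0.3, 0.0, 0.0]
opening: 0.0197
```

```bash
python3 lp.py
```

```text
t 23.10 pos [0.5265 0.0268 0.0384] zyaw 72.9 down [ 0.007  0.002 -1.   ] F [0.3 0.  0. ] T [ 0.03 -0.02 -0.  ] op 0.0197 q [-0.05  0.12  1.88  0.    1.13 -1.32]
local [-0.0842 -0.0107  0.0384]
```

>>> carry_out:
  motion: [-0.008,-0.002,-0.002,0,0,0,-1,-0.014,0,-0.003,0,0,0,-1,-0.014,0.001,-0.003,0,0,0,-1,-0.014,0.001,-0.003,0,0,0,-1,-0.006,0.001,0,0,0,0,-1]

```text
t: 23.6
tool_pos: [0.4686, 0.0329, 0.0396]
orientation: [-1.555, 0.225, -0.242]
force: [0.6, 0.1, -0.7]
opening: 0.0196
```

```bash
python3 lp.py; python3 - <<'E'
from h import *
im=imaging.read_camera("wrist"); cv2.imwrite("pics/w13.png",im)
E
```

```text
t 23.60 pos [0.4686 0.0329 0.0396] zyaw 72.9 down [ 0.011  0.001 -1.   ] F [ 0.6  0.1 -0.7] T [-0.03 -0.02 -0.03] op 0.0196 q [-0.04 -0.04  2.04  0.    1.12 -1.31]
local [-0.1412 -0.0225  0.0396]
```

View pics/w13.png

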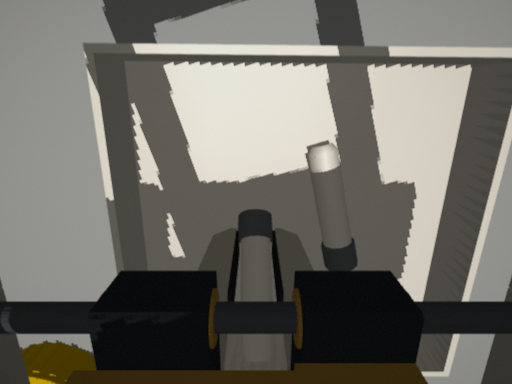

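>>> carry_out:
  motion: [0,0,0,0,0,0,-0.2,0,0,0,0,0,0,-0.2,0,0,0,0,0,0,-0.2,0,-0.03,0,0,0,0,-0.2,0,-0.045,0,0,0,0,-0.2]

```text
t: 24.15
tool_pos: [0.4642, 0.0331, 0.1106]
orientation: [-1.556, 0.233, -0.234]
force: [0.8, -0.1, 0.2]
opening: 0.0373
```

>>> carry_out:
  motion: [0.005,-0.025,0.01,0,0,0,-0.2,0.012,0,0.018,0,0,0,-0.2,0.014,0,0.018,0,0,0,-0.2,0.014,0,0.018,0,0,0,-0.2,0.008,0.003,0.008,0,0,0,-0.2]

```text
t: 24.65
tool_pos: [0.5452, 0.0872, 0.1442]
orientation: [-1.554, 0.223, -0.248]
force: [-0.4, -0.8, -0.1]
opening: 0.0374
```

```bash
python3 lp.py; python3 - <<'E'
from lever import *
im=imaging.read_camera("wrist"); cv2.imwrite("pics/w14.png",im)
plan(Wl([-.087,.050,.038]),72.4,n=5,grip=-.2)
E
```

```text
t 24.65 pos [0.5452 0.0872 0.1442] zyaw 72.8 down [ 0.016  0.002 -1.   ] F [-0.4 -0.8 -0.1] T [ 0.02 -0.02  0.02] op 0.0374 q [ 0.07  0.05  1.75  0.    1.33 -1.21]
local [-0.0846  0.0525  0.1442]
[-0.0009, 0.0211, -0.0007, -0.4, 0.1, 0.9, -0.2, -0.0006, 0.0211, -0.0006, 0, 0.1, 0, -0.2, -0.0006, 0.0211, -0.0006, 0, 0.1, 0, -0.2, -0.0006, 0.0211, -0.0006, 0, 0.1, 0, -0.2, -0.0005, 0.0211, -0.0006, 0, 0.1, 0, -0.2]
```

View pics/w14.png

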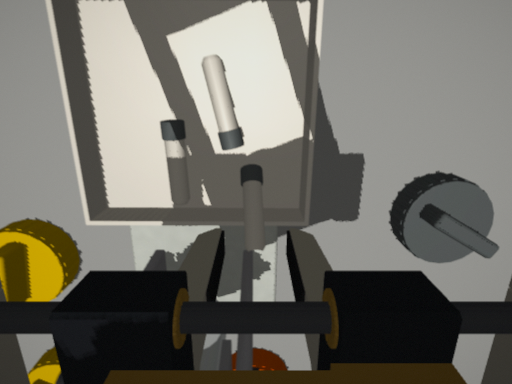

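B now lies in the tray (175,165). Same for A, which is centred between the fingers.

>>> carry_out:
  motion: [0.001,0.022,-0.001,-0.3,0,0.5,-0.2,0.001,0.026,0,0,0,0,-0.2,0.001,0.026,0,0,0,0,-0.2,0,0.018,0,0,0,0,-0.2,0,0.005,0,0,0,0,-0.2]

```text
t: 25.2
tool_pos: [0.5517, 0.0852, 0.045]
orientation: [-1.557, 0.228, -0.242]
force: [-0.4, 0.6, -0.4]
opening: 0.0372
```

```bash
python3 lp.py
```

```text
t 25.20 pos [0.5517 0.0852 0.045 ] zyaw 72.8 down [ 0.009 -0.001 -1.   ] F [-0.4  0.6 -0.4] T [ 0.02 -0.    0.01] op 0.0372 q [ 0.06  0.19  1.79 -0.    1.15 -1.21]
local [-0.0778  0.0525  0.045 ]
```

>>> carry_out:
  motion: [-0.004,0.006,0,0,0,0.3,-0.2,-0.002,0.004,0,0,0,0,-1,0,0,0,0,0,0,-1,0,0,0,0,0,0,-1,0,0,0,0,0,0,-1]

```text
t: 25.7
tool_pos: [0.5466, 0.0868, 0.0364]
orientation: [-1.556, 0.231, -0.239]
force: [-0.2, 0.1, -0.5]
opening: 0.0189
```

>>> carry_out:
  motion: [-0.008,-0.002,0.002,0,0,0,-1,-0.014,0,0.003,0,0,0,-1,-0.014,0.001,0.002,0,0,0,-1,-0.014,0.001,0,0,0,0,-1,-0.006,0.001,0,0,0,0,-1]

```text
t: 26.2
tool_pos: [0.4949, 0.1116, 0.0383]
orientation: [-1.554, 0.228, -0.244]
force: [1.2, -0.3, -1.5]
opening: 0.0188
```

```bash
python3 lp.py; python3 - <<'E'
from h import *
im=imaging.read_camera("wrist"); cv2.imwrite("pics/w15.png",im)
E
```

```text
t 26.20 pos [0.4949 0.1116 0.0383] zyaw 72.8 down [ 0.011  0.002 -1.   ] F [ 1.2 -0.3 -1.5] T [0.   0.03 0.04] op 0.0188 q [ 0.12  0.07  1.94  0.    1.12 -1.15]
local [-0.1399  0.0606  0.0383]
```

View pics/w15.png

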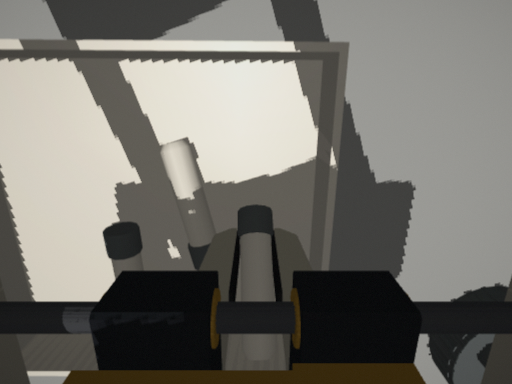

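>>> carry_out:
  motion: [0,0,0,0,0,0,-0.3,0,0,0,0,0,0,-0.2,0,0,0,0,0,0,-0.2,0,-0.03,0,0,0,0,-0.2,0,-0.045,0,0,0,0,-0.2]

```text
t: 26.75
tool_pos: [0.4905, 0.1106, 0.1091]
orientation: [-1.557, 0.236, -0.236]
force: [1.1, -0.2, 0.0]
opening: 0.037
```

>>> carry_out:
  motion: [0,-0.045,0.005,0,0,0,-0.2,0.01,-0.04,0.015,0,-6,0,-0.2,0.015,-0.02,0.02,0,-8,0,-0.2,0.02,0,0.02,0,-8,0,-0.2,0.02,0,0.02,0,-8,0,-0.2]

```text
t: 27.25
tool_pos: [0.5699, 0.1834, 0.2281]
orientation: [-1.563, -0.194, 0.173]
force: [0.4, -0.4, 0.2]
opening: 0.0372
```

```bash
python3 lp.py; python3 - <<'E'
from lever import *
for c,b in (("top",(150,290,150,300)),):
    im=imaging.read_camera(c); cv2.imwrite(f"pics/t16r.png",im);cv2.imwrite(f"pics/t16.png",cv2.resize(im[b[0]:b[1],b[2]:b[3]],None,fx=4,fy=4,interpolation=cv2.INTER_CUBIC))
im=imaging.read_camera("scene"); cv2.imwrite("pics/s16.png",cv2.resize(im[130:250,190:350],None,fx=4.5,fy=4.5,interpolation=cv2.INTER_CUBIC))
plan([.626,.248,.20],132.8,n=10,grip=-.2)
E
```

```text
t 27.25 pos [0.5699 0.1834 0.2281] zyaw 103.4 down [ 0.013  0.002 -1.   ] F [ 0.4 -0.4  0.2] T [ 0.05  0.   -0.03] op 0.0372 q [ 0.23  0.12  1.52 -0.    1.49 -1.58]
local [-0.0902  0.1517  0.2281]
[0.0069, 0.0028, 0.0048, 0, -2.9, 0.7, -0.2, 0.0071, 0.0027, 0.0045, 0, -2.9, 0, -0.2, 0.0074, 0.0027, 0.0041, 0, -2.9, 0, -0.2, 0.0076, 0.0027, 0.0037, 0, -2.9, 0, -0.2, 0.0077, 0.0027, 0.0033, 0, -2.9, 0, -0.2]
[0.0079, 0.0027, 0.0029, 0, -2.9, 0, -0.2, 0.008, 0.0027, 0.0025, 0, -2.9, 0, -0.2, 0.0082, 0.0027, 0.0021, 0, -2.9, 0, -0.2, 0.0083, 0.0027, 0.0017, 0, -2.9, 0, -0.2, 0.0083, 0.0027, 0.0012, 0, -2.9, 0, -0.2]
```

View pics/t16.png

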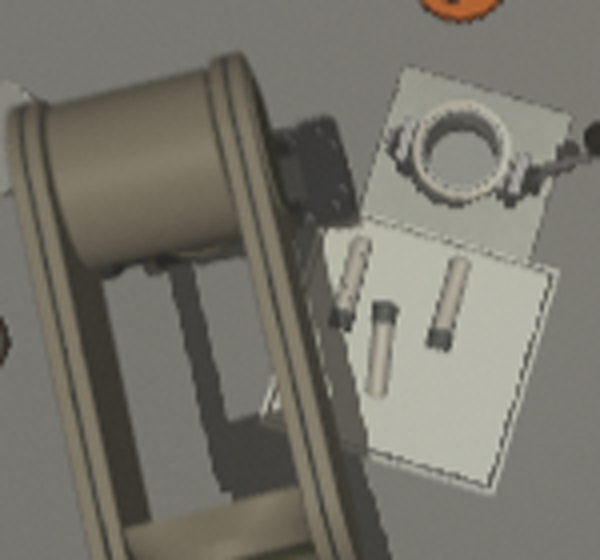

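View pics/s16.png

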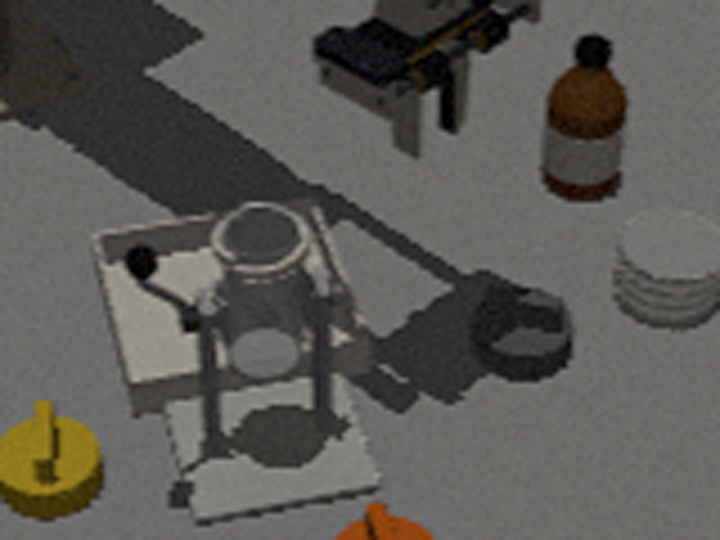

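All three tubes lie inside the tray, the canister is upright and empty, and the cap stands on the bench at scene crop (520,330). Going to the cap.

>>> carry_out:
  motion: [0.015,0.003,0.009,0,-5.8,0.7,-0.2,0.015,0.003,0.008,0,-5.8,0,-0.2,0.016,0.003,0.006,0,-5.8,0,-0.2,0.016,0.003,0.004,0,-5.8,0,-0.2,0.01,0.003,0.002,0,-5.8,0,-0.2]
  squeeze: 60

```text
t: 27.85
tool_pos: [0.6259, 0.2395, 0.2104]
orientation: [-1.493, -0.579, 0.586]
force: [-0.1, -1.0, 1.1]
opening: 0.0372
```

>>> carry_out:
  motion: [0.003,0,0,0,0,0,-0.2,0,0,0,0,0,0,-0.2,0,0,0,0,0,0,-0.2,0,0,0,0,0,0,-0.2,0,0,0,0,0,0,-0.2]

```text
t: 28.35
tool_pos: [0.6274, 0.2393, 0.2091]
orientation: [-1.496, -0.567, 0.58]
force: [0.4, 0.3, -0.3]
opening: 0.037
```

```bash
python3 lp.py; python3 - <<'E'
from lever import *
m=imaging.camera_model("wrist");im=imaging.read_camera("wrist");np.save("w17.npy",m,allow_pickle=True)
cv2.imwrite("pics/w17r.png",im)
k=3;big=cv2.resize(im,None,fx=k,fy=k,interpolation=cv2.INTER_CUBIC)
big=np.clip((big/255.)**.5*255,0,255).astype(np.uint8)
C=np.array([.6265,.2485]);yw=np.radians(132.8-90)
u=proj("wrist",[[*C,.03]],m)[0]*k; print(u/k)
a=np.linspace(0,2*np.pi,60)
def pl(P,col):
    q=((proj("wrist",P,m)+.5)*k-.5).round().astype(int); cv2.polylines(big,[q.reshape(-1,1,2)],False,col,1)
pl(np.c_[C[0]+.042*np.cos(a),C[1]+.042*np.sin(a),0*a+.03],(0,255,0))
b=np.array([[.032,.0075],[-.032,.0075],[-.032,-.0075],[.032,-.0075],[.032,.0075]]); c2,s2=np.cos(yw),np.sin(yw)
b=b@np.array([[c2,s2],[-s2,c2]]); pl(np.c_[b+C,0*b[:,:1]+.058],(255,255,0))
x0=int(max(0,u[0]-350));y0=int(max(0,u[1]-300)); print(x0,y0)
cv2.imwrite("pics/w17.png",big[y0:y0+600,x0:x0+700])
T=lambda c:(np.array(c)+.5)/4-.5+np.array([150,150])
print("axis from ring",ray("top",T((461,152)),.225))
E
```

```text
t 28.35 pos [0.6274 0.2393 0.2091] zyaw 132.0 down [-0.006 -0.005 -1.   ] F [ 0.4  0.3 -0.3] T [ 0.13  0.04 -0.  ] op 0.0370 q [ 0.29  0.34  1.29 -0.    1.51 -2.01]
local [-0.0523  0.2222  0.2091]
[261.47752984 182.93978618]
434 248
axis from ring [0.60738036 0.01013544 0.225     ]
```

View pics/w17.png

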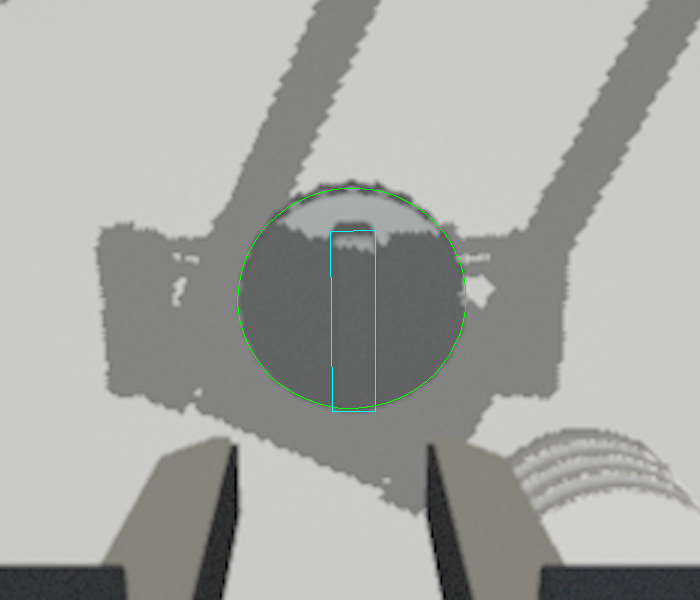

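>>> carry_out:
  motion: [-0.001,0.035,0.002,-0.4,-0.4,-0.1,-0.2,-0.001,0.038,0.002,0,-0.3,0,-0.2,-0.001,0.036,0.002,0,0,0,-0.2,-0.001,0.02,0.001,0,0,0,-0.2,0,0.005,0,0,0,0,-0.2]

```text
t: 28.9
tool_pos: [0.6222, 0.2408, 0.0763]
orientation: [-1.501, -0.586, 0.576]
force: [0.0, -1.0, 0.0]
opening: 0.0371
```

```bash
python3 lp.py; python3 - <<'E'
from lever import *
plan([.6265,.2485,.055],132.8,n=3,grip=-.2)
E
```

```text
t 28.90 pos [0.6222 0.2408 0.0763] zyaw 132.5 down [ 0.009 -0.007 -1.   ] F [ 0. -1.  0.] T [0.02 0.02 0.04] op 0.0371 q [ 0.3   0.42  1.44 -0.01  1.27 -2.01]
local [-0.0576  0.2221  0.0763]
[0.0028, 0.0071, 0.001, 0.6, -0.1, 0.1, -0.2, 0.0028, 0.0071, 0.0009, 0, -0.1, 0, -0.2, 0.0028, 0.0071, 0.0009, 0, -0.1, 0, -0.2, 0, 0, 0, 0, 0, 0, -0.2, 0, 0, 0, 0, 0, 0, -0.2]
```

>>> carry_out:
  motion: [0.003,0.007,0.001,0.6,-0.2,0.1,-0.2,0.003,0.007,0.001,0,-0.1,0,-0.2,0.003,0.007,0.001,0,0,0,-0.2,0.001,0.001,0,0,0,0,-0.2,0,0,0,0,0,0,-0.2]

```text
t: 29.4
tool_pos: [0.6307, 0.2511, 0.0567]
orientation: [-1.491, -0.589, 0.58]
force: [1.4, 0.3, 0.0]
opening: 0.0375
```

```bash
python3 lp.py; python3 - <<'E'
from lever import *
plan([.6265,.2485,.055],132.8,n=3,grip=-.2)
E
```

```text
t 29.40 pos [0.6307 0.2511 0.0567] zyaw 132.8 down [ 0.005  0.002 -1.   ] F [1.4 0.3 0. ] T [ 0.07  0.01 -0.01] op 0.0375 q [ 0.3   0.47  1.41  0.    1.25 -2.01]
local [-0.0527  0.2345  0.0567]
[-0.0016, 0.0006, 0.0003, 0.1, 0, 0.3, -0.2, -0.0016, 0.0006, 0.0003, 0, 0, 0, -0.2, -0.0016, 0.0006, 0.0003, 0, 0, 0, -0.2, 0, 0, 0, 0, 0, 0, -0.2, 0, 0, 0, 0, 0, 0, -0.2]
```

>>> carry_out:
  motion: [-0.003,0.001,0,0,0,0.2,-0.2,-0.002,0,0,0,0,0,-0.2,0,0,0,0,0,0,-0.2,0,0,0,0,0,0,-1,0,0,0,0,0,0,-1]
  squeeze: 60

```text
t: 29.9
tool_pos: [0.6278, 0.2477, 0.0579]
orientation: [-1.492, -0.588, 0.58]
force: [-0.2, -0.5, 0.3]
opening: 0.0258
```

```bash
python3 lp.py
```

```text
t 29.90 pos [0.6278 0.2477 0.0579] zyaw 132.8 down [ 0.005  0.    -1.   ] F [-0.2 -0.5  0.3] T [0.02 0.02 0.02] op 0.0258 q [ 0.3   0.46  1.43 -0.    1.25 -2.02]
local [-0.0544  0.2304  0.0579]
```

>>> carry_out:
  motion: [0,0,0,0,0,0,-1,0,0,0,0,0,0,-1,0,-0.005,0,0,0,0,-1,0,-0.03,0,0,0,0,-1,0,-0.045,0,0,0,0,-1]

```text
t: 30.4
tool_pos: [0.6218, 0.2459, 0.1305]
orientation: [-1.491, -0.575, 0.593]
force: [0.5, 0.5, 0.0]
opening: 0.0147
```

>>> carry_out:
  motion: [0,-0.048,0,0,0,0,-1,0,-0.048,0,0,0,0,-1,0,-0.048,0,0,0,0,-1,0,-0.03,0,0,0,0,-1,0,0,0,0,0,0,-1]

```text
t: 30.9
tool_pos: [0.624, 0.2468, 0.3196]
orientation: [-1.492, -0.582, 0.586]
force: [-0.5, 0.8, -0.3]
opening: 0.0146
```

```bash
python3 lp.py; python3 - <<'E'
from lever import *
plan([.610,.0117,.33],132.6,n=6,grip=-1)
E
```

```text
t 30.90 pos [0.624  0.2468 0.3196] zyaw 132.8 down [-0.002 -0.002 -1.   ] F [-0.5  0.8 -0.3] T [ 0.09  0.01 -0.04] op 0.0146 q [ 0.3   0.31  1.13 -0.    1.7  -2.02]
local [-0.0578  0.2284  0.3196]
[-0.0283, -0.0016, -0.0272, 0, 0, -0.2, -1, -0.0283, -0.0017, -0.0272, 0, 0, 0, -1, -0.0283, -0.0017, -0.0272, 0, 0, 0, -1, -0.0283, -0.0017, -0.0272, 0, 0, 0, -1, -0.0283, -0.0017, -0.0272, 0, 0, 0, -1]
[-0.0282, -0.0017, -0.0272, 0, 0, 0, -1, 0, 0, 0, 0, 0, 0, -1, 0, 0, 0, 0, 0, 0, -1, 0, 0, 0, 0, 0, 0, -1, 0, 0, 0, 0, 0, 0, -1]
```

>>> carry_out:
  motion: [-0.028,-0.002,-0.027,0,0,0,-1,-0.028,-0.002,-0.027,0,0,0,-1,-0.028,-0.002,-0.027,0,0,0,-1,-0.028,-0.002,-0.027,0,0,0,-1,-0.028,-0.002,-0.027,0,0,0,-1]

```text
t: 31.4
tool_pos: [0.6114, 0.0524, 0.3253]
orientation: [-1.487, -0.587, 0.595]
force: [0.6, -0.1, -0.8]
opening: 0.0145
```

>>> carry_out:
  motion: [-0.022,0,-0.022,0,0,0,-1,-0.004,0,-0.004,0,0,0,-1,0,0,0,0,0,0,-1,0,0,0,0,0,0,-1,0,0,0,0,0,0,-1]

```text
t: 31.9
tool_pos: [0.6081, 0.0107, 0.3198]
orientation: [-1.486, -0.577, 0.596]
force: [0.5, 0.8, -0.5]
opening: 0.0147
```

```bash
python3 lp.py; python3 - <<'E'
from lever import *
plan([.610,.0117,.295],132.6,n=4,grip=-1)
E
```

```text
t 31.90 pos [0.6081 0.0107 0.3198] zyaw 133.0 down [-0.013 -0.001 -1.   ] F [ 0.5  0.8 -0.5] T [ 0.07  0.04 -0.07] op 0.0147 q [-0.07  0.15  1.32 -0.    1.69 -2.39]
local [-0.0015 -0.0015  0.3198]
[0.0006, 0.0062, -0.0002, -0.5, 0.1, -0.6, -1, 0.0005, 0.0062, -0.0001, 0, 0.1, 0, -1, 0.0005, 0.0062, -0.0001, 0, 0.1, 0, -1, 0.0005, 0.0062, -0.0001, 0, 0.1, 0, -1, 0, 0, 0, 0, 0, 0, -1]
```

>>> carry_out:
  motion: [0.001,0.008,0,-0.5,0.2,-0.6,-1,0.0005,0.008,0,0,0.1,0,-1,0.0005,0.006,0,0,0,0,-1,0,0.003,0,0,0,0,-1,0,0,0,0,0,0,-1]

```text
t: 32.4
tool_pos: [0.6093, 0.0161, 0.2911]
orientation: [-1.49, -0.587, 0.586]
force: [-0.3, 0.0, -1.1]
opening: 0.0145
```

```bash
python3 lp.py; python3 - <<'E'
from lever import *
plan([.610,.0117,.276],132.6,n=4,grip=-1)
im=imaging.read_camera("scene"); cv2.imwrite("pics/s20.png",cv2.resize(im[150:230,200:300],None,fx=7,fy=7,interpolation=cv2.INTER_CUBIC))
E
```

```text
t 32.40 pos [0.6093 0.0161 0.2911] zyaw 133.0 down [ 0.001  0.001 -1.   ] F [-0.3  0.  -1.1] T [0.1  0.04 0.05] op 0.0145 q [-0.06  0.14  1.38  0.    1.62 -2.38]
local [-0.002   0.0041  0.2911]
[-0.0006, 0.0038, -0.0009, 0, 0.1, 0.1, -1, -0.0006, 0.0038, -0.0009, 0, 0.1, 0, -1, -0.0006, 0.0038, -0.0009, 0, 0.1, 0, -1, -0.0006, 0.0038, -0.0009, 0, 0.1, 0, -1, 0, 0, 0, 0, 0, 0, -1]
```

View pics/s20.png

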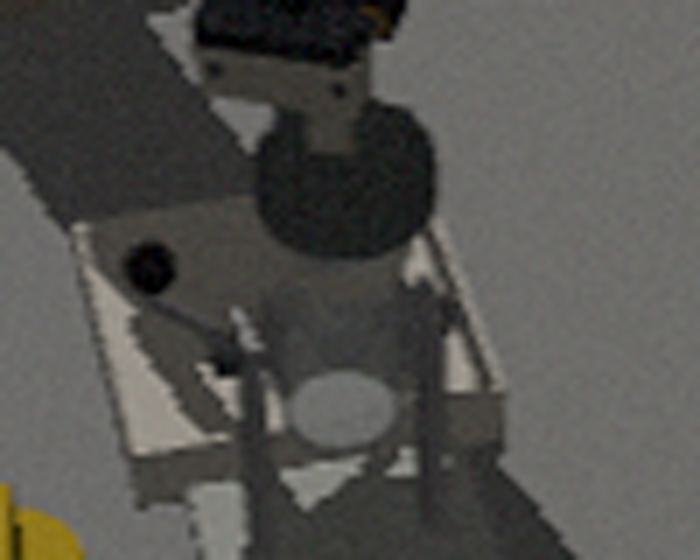

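>>> carry_out:
  motion: [-0.002,0,-0.003,0,0.2,0,-1,-0.0005,0,-0.001,0,0,0,-1,0,0,0,0,0,0,-1,0,0,0,0,0,0,-1,0,0,0,0,0,0,-1]

```text
t: 32.95
tool_pos: [0.611, 0.0105, 0.2928]
orientation: [-1.492, -0.585, 0.581]
force: [0.1, 1.1, -0.9]
opening: 0.0142
```

```bash
python3 lp.py; python3 - <<'E'
from lever import *
plan([.610,.0117,.276],132.6,n=4,grip=-1)
E
```

```text
t 32.95 pos [0.611  0.0105 0.2928] zyaw 132.7 down [ 0.003  0.001 -1.   ] F [ 0.1  1.1 -0.9] T [ 0.09  0.05 -0.02] op 0.0142 q [-0.07  0.14  1.38  0.    1.62 -2.38]
local [ 0.0013 -0.0008  0.2928]
[0, 0.0042, 0.0004, 0.1, 0, 0.1, -1, 0, 0.0042, 0.0004, 0, 0, 0, -1, 0, 0.0042, 0.0004, 0, 0, 0, -1, 0, 0.0042, 0.0004, 0, 0, 0, -1, 0, 0, 0, 0, 0, 0, -1]
```

>>> carry_out:
  motion: [0,0.004,0.001,0,0,0,-1,0,0.004,0,0,0,0,-1,0,0.004,0,0,0,0,-1,0,0,0,0,0,0,-1,0,0,0,0,0,0,-1]

```text
t: 33.45
tool_pos: [0.6106, 0.0113, 0.2801]
orientation: [-1.492, -0.586, 0.58]
force: [-0.7, 0.2, 1.1]
opening: 0.0144
```

```bash
python3 lp.py; python3 - <<'E'
from lever import *
plan([.610,.0117,.272],132.6,n=4,grip=-1)
E
```

```text
t 33.45 pos [0.6106 0.0113 0.2801] zyaw 132.7 down [ 0.004  0.    -1.   ] F [-0.7  0.2  1.1] T [ 0.09 -0.05  0.08] op 0.0144 q [-0.07  0.14  1.4   0.    1.6  -2.38]
local [ 6.000e-04 -1.000e-04  2.801e-01]
[0, 0.002, 0.0002, 0.1, 0, 0.2, -1, 0, 0.002, 0.0002, 0, 0, 0, -1, 0, 0.002, 0.0002, 0, 0, 0, -1, 0, 0.002, 0.0002, 0, 0, 0, -1, 0, 0, 0, 0, 0, 0, -1]
```

>>> carry_out:
  motion: [0,0.003,0,0,0,0,-1,0,0.003,0,0,0,0,-1,0,0.003,0,0,0,0,-1,0,0.001,0,0,0,0,-1,0,0,0,0,0,0,-1]

```text
t: 33.95
tool_pos: [0.6117, 0.0115, 0.2802]
orientation: [-1.496, -0.594, 0.574]
force: [0.1, 0.3, -0.4]
opening: 0.0145
```

```bash
python3 lp.py
```

```text
t 33.95 pos [0.6117 0.0115 0.2802] zyaw 132.7 down [ 0.013  0.    -1.   ] F [ 0.1  0.3 -0.4] T [ 0.06  0.18 -0.07] op 0.0145 q [-0.07  0.14  1.41  0.    1.59 -2.38]
local [0.0016 0.0004 0.2802]
```

>>> carry_out:
  motion: [-0.001,-0.001,0.001,0.4,0,0.5,-1,0,0,0,0,0,0,-1,0,0.002,0,0,0,0,-1,0,0.003,0,0,0,0,-1,0,0.003,0,0,0,0,-1]

```text
t: 34.45
tool_pos: [0.61, 0.0119, 0.2732]
orientation: [-1.491, -0.584, 0.583]
force: [-6.8, 0.3, 20.9]
opening: 0.0146
```

```bash
python3 lp.py; python3 - <<'E'
from h import *
im=imaging.read_camera("scene"); cv2.imwrite("pics/s21.png",cv2.resize(im[150:230,200:300],None,fx=7,fy=7,interpolation=cv2.INTER_CUBIC))
E
```

```text
t 34.45 pos [0.61   0.0119 0.2732] zyaw 132.8 down [ 0.001 -0.    -1.   ] F [-6.8  0.3 20.9] T [0.14 1.45 0.05] op 0.0146 q [-0.06  0.14  1.41 -0.    1.59 -2.38]
local [-1.000e-04  3.000e-04  2.732e-01]
```

View pics/s21.png

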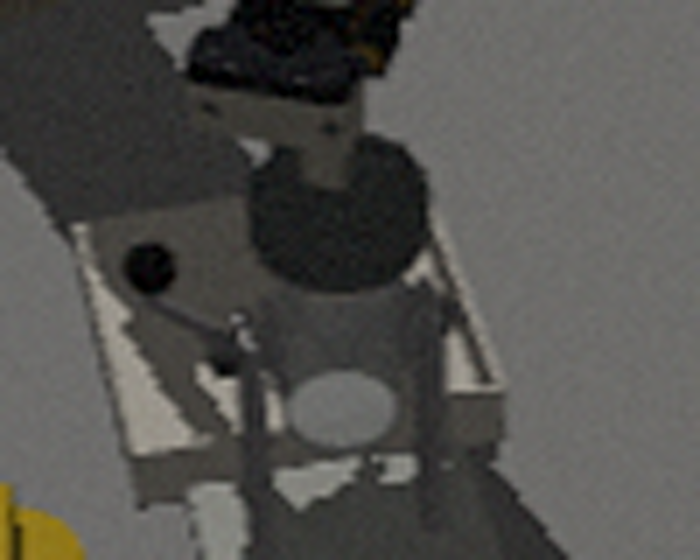

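>>> carry_out:
  motion: [0,0,0,0,8.5,0,-1,0,0.001,0,0,8.5,0,-1,0,0.001,0,0,8.5,0,-1,0,0.001,0,0,8.5,0,-1,0,0.001,0,0,8.5,0,-1]

```text
t: 35.0
tool_pos: [0.6089, 0.0118, 0.2703]
orientation: [-1.572, 0.005, -0.005]
force: [-2.6, 0.8, 4.7]
opening: 0.0146
```

```bash
python3 lp.py
```

```text
t 35.00 pos [0.6089 0.0118 0.2703] zyaw 89.6 down [-0.    -0.001 -1.   ] F [-2.6  0.8  4.7] T [0.28 0.59 0.26] op 0.0146 q [-0.06  0.14  1.41 -0.    1.58 -1.63]
local [-1.100e-03 -2.000e-04  2.703e-01]
```

>>> carry_out:
  motion: [0,0.0007,0,0,8.5,0,-1,0,0.0007,0,0,8.5,0,-1,0,0.0007,0,0,8.5,0,-1,0,0.0007,0,0,8.5,0,-1,0,0.0007,0,0,8.5,0,-1]

```text
t: 35.5
tool_pos: [0.6088, 0.0126, 0.2673]
orientation: [-1.489, 0.591, -0.592]
force: [-1.4, 1.6, 3.2]
opening: 0.0144
```

```bash
python3 lp.py
```

```text
t 35.50 pos [0.6088 0.0126 0.2673] zyaw 46.6 down [ 0.001 -0.    -1.   ] F [-1.4  1.6  3.2] T [0.03 0.41 0.21] op 0.0144 q [-0.06  0.14  1.42 -0.    1.58 -0.88]
local [-0.0015  0.0006  0.2673]
```

>>> carry_out:
  motion: [0,0.0007,0,0,8.5,0,-1,0,0.0007,0,0,8.5,0,-1,0,0.0007,0,0,8.5,0,-1,0,0.0007,0,0,8.5,0,-1,0,0.0007,0,0,8.5,0,-1]

```text
t: 36.0
tool_pos: [0.6092, 0.0131, 0.2642]
orientation: [-1.237, 1.16, -1.163]
force: [-0.8, 0.3, -0.8]
opening: 0.0143
```

>>> carry_out:
  motion: [0,0.0007,0,0,8.5,0,-1,0,0.0007,0,0,8.5,0,-1,0,0.0007,0,0,8.5,0,-1,0,0.0007,0,0,8.5,0,-1,0,0.0007,0,0,8.5,0,-1]

```text
t: 36.5
tool_pos: [0.6096, 0.0131, 0.26]
orientation: [-0.799, 1.691, -1.695]
force: [-0.4, -1.1, -0.6]
opening: 0.0149
```

```bash
python3 lp.py
```

```text
t 36.50 pos [0.6096 0.0131 0.26  ] zyaw -39.3 down [ 0.004 -0.001 -1.   ] F [-0.4 -1.1 -0.6] T [-0.05  0.08 -0.05] op 0.0149 q [-0.06  0.14  1.43 -0.    1.56  0.62]
local [-0.0008  0.0013  0.26  ]
```

>>> carry_out:
  motion: [0,0.0006,0,0,8.5,0,-1,0,0.0006,0,0,8.5,0,-1,0,0.0006,0,0,8.5,0,-1,0,0.0006,0,0,8.5,0,-1,0,0.0006,0,0,8.5,0,-1]

```text
t: 37.0
tool_pos: [0.6106, 0.0119, 0.2572]
orientation: [-0.138, 2.145, -2.152]
force: [-2.0, -1.0, 6.3]
opening: 0.0145
```

>>> carry_out:
  motion: [0,0.0005,0,0,8,0,-1,0,0.0005,0,0,8,0,-1,0,0.0005,0,0,8,0,-1,0,0.0005,0,0,8,0,-1,0,0.0005,0,0,5,0,-1]

```text
t: 37.5
tool_pos: [0.611, 0.0111, 0.257]
orientation: [-0.543, -1.919, 1.921]
force: [-2.0, -0.9, 3.7]
opening: 0.0146
```

```bash
python3 lp.py
```

```text
t 37.50 pos [0.611  0.0111 0.257 ] zyaw -121.0 down [ 0.01  -0.004 -1.   ] F [-2.  -0.9  3.7] T [0.29 0.74 0.44] op 0.0146 q [-0.06  0.14  1.44 -0.    1.55  2.05]
local [ 1.10e-03 -2.00e-04  2.57e-01]
```

>>> carry_out:
  motion: [0,0,0,0,5,0,-1,0,0,0,0,5,0,-1,0,0,0,0,5,0,-1,0,0,0,0,5,0,-1,0,0,0,0,5,0,-1]

```text
t: 38.0
tool_pos: [0.61, 0.0119, 0.2569]
orientation: [-0.885, -1.626, 1.626]
force: [-3.1, 2.1, 4.7]
opening: 0.0166
```

```bash
python3 lp.py
```

```text
t 38.00 pos [0.61   0.0119 0.2569] zyaw -146.7 down [ 0.008 -0.004 -1.   ] F [-3.1  2.1  4.7] T [0.23 1.11 1.57] op 0.0166 q [-0.06  0.14  1.44 -0.    1.55  2.5 ]
local [-0.      0.0003  0.2569]
```

Turning has stiffened (1.6 N m, bar starting to slip in the pads): the cap is home. Releasing and retreating.

>>> carry_out:
  motion: [0,0,0,0,0,0,-0.2,0,0,0,0,0,0,-0.2,0,0,0,0,0,0,-0.2,0,0,0,0,0,0,-0.2,0,-0.02,0,0,0,0,-0.2]

```text
t: 38.5
tool_pos: [0.6086, 0.0117, 0.2723]
orientation: [-0.876, -1.626, 1.63]
force: [1.4, 0.3, -0.1]
opening: 0.0371
```

>>> carry_out:
  motion: [0,-0.03,0,0,0,0,-0.2,0,-0.045,0,0,0,0,-0.2,0,-0.045,0,0,0,0,-0.2,0,0,0,0,0,0,-0.2,0,0,0,0,0,0,-0.2]

```text
t: 39.0
tool_pos: [0.6084, 0.0117, 0.3971]
orientation: [-0.875, -1.629, 1.633]
force: [0.0, -0.3, -0.1]
opening: 0.0373
```

```bash
python3 lp.py; python3 - <<'E'
from lever import *
m=imaging.camera_model("wrist");im=imaging.read_camera("wrist")
k=2;big=cv2.resize(im,None,fx=k,fy=k,interpolation=cv2.INTER_CUBIC);big=np.clip((big/255.)**.5*255,0,255).astype(np.uint8)
a=np.linspace(0,2*np.pi,60)
q=((proj("wrist",np.c_[P0[0]+.042*np.cos(a),P0[1]+.042*np.sin(a),0*a+.229],m)+.5)*k-.5).round().astype(int); cv2.polylines(big,[q.reshape(-1,1,2)],False,(0,255,0),1)
for yy in (-17.6,-40):
    d=np.array([np.cos(np.radians(yy)),np.sin(np.radians(yy))])*.032
    q=((proj("wrist",[[*(P0+d),.257],[*(P0-d),.257]],m)+.5)*k-.5).round().astype(int); cv2.line(big,q[0].tolist(),q[1].tolist(),(255,255,0),1)
cv2.imwrite("pics/w22.png",big[0:600,100:900])
im=imaging.read_camera("scene"); cv2.imwrite("pics/s22.png",cv2.resize(im[150:250,190:300],None,fx=6,fy=6,interpolation=cv2.INTER_CUBIC))
E
```

```text
t 39.00 pos [0.6084 0.0117 0.3971] zyaw -146.2 down [ 0.003 -0.004 -1.   ] F [ 0.  -0.3 -0.1] T [ 0.07  0.13 -0.  ] op 0.0373 q [-0.06  0.14  1.19 -0.    1.81  2.49]
local [-0.0016 -0.0004  0.3971]
```

View pics/w22.png

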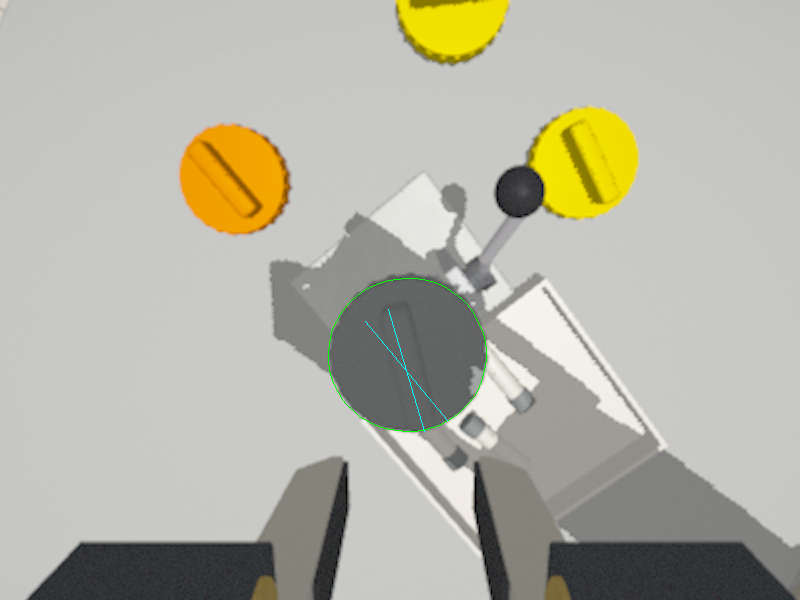

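View pics/s22.png

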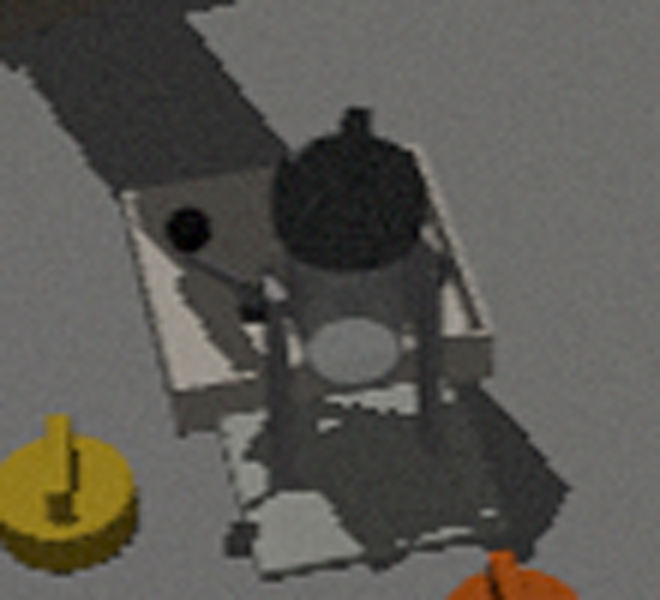

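```bash
python3 - <<'E'
from h import *
st(); print(robot.close_job())
E
```

```text
t 39.10 pos [0.6082 0.0117 0.3968] zyaw -146.2 down [ 0.003 -0.004 -1.   ] F [-0.5  0.  -0. ] T [0.09 0.14 0.06] op 0.0372 q [-0.06  0.14  1.19 -0.    1.81  2.49]
the job is handed in; nothing more can be done
None
```

I unscrewed the grey cap and put it on the bench, then tipped the canister with its ball lever until all three tubes came out. I brought it back upright, screwed the cap down, and handed the job in at 39.1 s of the 72 s allowed.

- **Tubes:** one fell flat into the tray, but two ended up leaning over the near tray wall. I pinched each and slid it fully in before capping; the top view afterwards showed all three lying inside the tray.
- **Cap:** it screwed down to its starting height (TCP 0.257 m, 0.256 m at the start) and stiffened to about 1.6 N m, with the bar starting to slip in the pads. The last pictures show it level and centred. I read its bar about 27° past the start angle, within the 0 to 30° expected but near the upper end.
- **Canister:** upright in the last picture, and empty when I looked before recapping.
- **Slips along the way:** the first lever push passed just above the ball without touching it, and the first try at setting the cap down stopped on something and had to be re-centred. The highest force in any reading was about 29 N, when the cap was first set on the bench.
- **Bystanders:** none of my moves touched the slide box, bottle, dish stack or the orange and yellow caps. I did not check them in a separate final picture.

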